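Gather the washed rings on the rod and lock them in the case

TASK

Pack the washed rings away: first lift the case's lid right open until it rests on its stop, then take the gathering rod, run it through the white rings in both drying stands without touching the rings with the gripper, and lift them all off together as one stack. Lay the rod with its rings in the case, handle on its foam seat and rod end in the V rest, and let go. Then shut the lid, press the winged stud and turn it a quarter turn clockwise so that it springs up locked; leave the other things on the bench where they are.

Things in the scene. Friction and masses are not known exactly. Their poses are not given: they have to be found in the camera images.
- case: Aluminium case, 200 x 300 x 100 mm, fixed, walls 8 mm, blue foam inside. Origin: centre of its underside; z up, its own y runs along the hinge (300 mm side); the hinge is on its +x side, its +y end is the end nearer the robot. The 12 mm lid on top is at height 112 mm when shut. Between the foam seat and the V rest is an open well where the rings hang.
- lid_hinge (a point): A point on the lid's hinge axis, in the middle of the hinge side, at height 100 mm (case frame x +100, y 0, z +100 mm). The axis is the case's y axis.
- lid_bar (a point): Middle of the round black pull bar on the lid's top: 10 mm thick, parallel to the hinge, 110 mm between its posts, centre 34 mm above the lid's top face and 20 mm in from the free edge. Lid shut: 180 mm from the hinge axis horizontally and 46 mm above it; it turns with the lid about the hinge.
- lid (a joint): Lid angle, rad: 0 shut, 1.70 open, leaning a little past upright on its stop, where it stays by its own weight; let go anywhere below about 1.5 it sinks shut by itself (damped). Lid 0.35 kg.
- stud_wing (a point): Gripping point of the quarter-turn stud on the lid, near the free edge and the robot's end (lid shut: case frame x -65, y +105, height 142 mm). Steel wing 12 mm thick, 44 mm long, from 12 mm above this point to 24 mm below it, 6 mm clear of the lid. Unlocked, the wing runs parallel to the hinge. The point's own y is along the wing, z out of the lid.
- stud (a joint): Turn of the stud, rad, clockwise seen from above the shut lid: 0 unlocked, 1.57 locked (a quarter turn, hard stops at both ends). It cannot turn unless pressed in at least 3.5 mm; let go within about 8 degrees of the locked end it springs back up into its catch.
- stud_press (a joint): How far the stud is pushed into the lid, m: 0 up (in a catch), 0.006 right in. Spring: 4 N to start, about 9 N fully in.
- case_vrest (a point): Rod axis in the V rest of the case, 205 mm ahead of the nest: an upward-open foam V, 45 degrees each side, 12 mm thick along the rod, 50 mm across its mouth, mouth 77 mm above the bench.
- rod: Gathering rod: square black handle 36 x 36 mm, 80 mm long; on its axis a round pointed steel rod 12 mm thick, 180 mm long. Origin: handle's centre; x points to the tip: handle at x -40..+40 mm, rod +40..+220 mm. 0.2 kg, balance 15 mm ahead of the origin. Lies on the bench on its handle, rod level, axis 18 mm up. The handle's front face stops the rings.
- case_nest (a point): Where the centre of the rod's handle belongs in the case: case frame x -20, y +90, z +62 mm, rod level, its tip toward the case's -y (away from the robot). The handle stands on a flat foam seat (top 44 mm above the bench), its rear 18 mm between two low foam lips (10 mm high, 52 mm apart). The case walls leave 12 mm behind the handle and beyond the tip.
- stand_a: Dark steel drying stand, fixed, 76 x 74 mm; rings stand upright in its three 17 mm slots, one behind the other. Origin: centre of its underside; its own x is the rings' common axis, 55 mm above the bench, slots at x -20, 0, +20 mm. Fins (outermost at x -30, +30 mm) end 38 mm up, so a rod can pass on the axis from either end. +x points to the bench's right side (-y).
- stand_b: Dark steel drying stand, fixed, 76 x 74 mm; rings stand upright in its three 17 mm slots, one behind the other. Origin: centre of its underside; its own x is the rings' common axis, 55 mm above the bench, slots at x -20, 0, +20 mm. Fins (outermost at x -30, +30 mm) end 38 mm up, so a rod can pass on the axis from either end. +x points to the bench's right side (-y).
- ring1_mid (a point): Centre of a white plastic ring, 60 mm across, 14 mm thick, hole 30 mm, 25 g; its own x is the ring's axis. Starts in one of the slots of stand_a. May be absent.
- ring2_mid (a point): Centre of a white plastic ring, 60 mm across, 14 mm thick, hole 30 mm, 25 g; its own x is the ring's axis. Starts in one of the slots of stand_a. May be absent.
- ring3_mid (a point): Centre of a white plastic ring, 60 mm across, 14 mm thick, hole 30 mm, 25 g; its own x is the ring's axis. Starts in one of the slots of stand_a. May be absent.
- ring4_mid (a point): Centre of a white plastic ring, 60 mm across, 14 mm thick, hole 30 mm, 25 g; its own x is the ring's axis. Starts in one of the slots of stand_b. May be absent.
- ring5_mid (a point): Centre of a white plastic ring, 60 mm across, 14 mm thick, hole 30 mm, 25 g; its own x is the ring's axis. Starts in one of the slots of stand_b. May be absent.
- ring6_mid (a point): Centre of a white plastic ring, 60 mm across, 14 mm thick, hole 30 mm, 25 g; its own x is the ring's axis. Starts in one of the slots of stand_b. May be absent.
- oil_bottle: Bystander: dark bottle 170 mm tall. Not part of the job.
- gel_bottle: Bystander: white bottle 180 mm tall with a red cap. Not part of the job.
- tape_roll: Bystander: black roll of tape 90 mm across, 22 mm high, lying flat. Not part of the job.
- screwdriver: Bystander: screwdriver lying on the bench. Not part of the job.
- wrench: Bystander: wrench lying on the bench. Not part of the job.
- mug: Bystander: blue mug 85 mm tall. Not part of the job.
Things that resemble listed ones, but are neither listed nor needed, are in the scene too. What is shaped like the part that bears ring2_mid but orange is not meant.

How it is judged:
By the outcome, as a careful person would: the job done as asked, in the order asked, and still so for the second after the job is handed in, with the robot touching nothing.
Of ring1, ring2, ring3, ring4, ring5, ring6 only 4 to 6 are there at a start; the rules pass over those that are not, and their reading is None.
At some moment in a run one of rod may be knocked a few centimetres aside while the robot is not near it.
It also fails if it takes over 184 s, if anything falls off the work surface, if the arm or the gripper's body presses on something with over 40 N, if the wrist force passes 120 N, or if a joint passes its speed limit or range.

ROBOT

A 7-joint arm with a two-finger parallel gripper is mounted at the origin on the work surface. World frame = base frame: x ahead of the robot, y to its left, z up, the work surface at z = 0. Lengths are in m, angles in degrees, forces in N, time in s.
With the tool pointing down it reaches from about 0.425 to 0.875 m from the base axis. Payload 4.7 kg.
Tool frame: the origin (TCP) lies midway between the tips of the shut fingers; the grasp point (between the pads) lies 19 mm behind it (env.tcp_to_grasp is the distance from the TCP to the grasp point, in m); z points along the fingers, x is the direction in which the jaws open and shut, and the axes are right-handed (so a half turn about z gives the same grasp; the last joint's range is limited). The gripper opens to 87 mm and grips with 3 to 60 N. Pads are 19 mm wide; open, the fingers measure 117 mm over their backs; the gripper's body (75 mm by 190 mm) begins 51 mm behind the grasp point.
Start: joints at [73.86, 18.392, -4.016, 83.108, 1.295, 78.541, -3.26], TCP at [0.189, -0.622, 0.223] pointing down, gripper open.
Joint ranges: [-163.93, 163.93], [-17.29, 119.83], [-79.2, 71.16], [3.27, 140.29], [-89.18, 269.18], [5.43, 117.66], [-154.24, 154.24]. Speed limits (degrees/s): [147.25, 147.25, 180, 180, 180, 180, 180].

INTERFACE

Orientations are given as [roll, pitch, yaw] about the fixed x, y, z axes, in that order (R = Rz(yaw) Ry(pitch) Rx(roll)).
In Python, from cell import env, viewer gives the robot as it stands.
- The arm moves only by the shell command python3 -m pendant 'ROWS' [OPENING] [FORCE]. ROWS is JSON, a list of rows, each a list of 6 numbers: the shift along the tool's x, y, z each as a share of 0.1 m, from -1 to 1, then the turn, a rotation vector about the tool's x, y, z each as a share of 90 degrees, from -1 to 1. A call has exactly 8 rows; each row is the pose to reach, as a shift and turn from the pose commanded when the call began, along the tool's axes at that moment; what a row does not reach only later rows make up. A row lasts 1/8 s, in which the tool goes at most 62.5 mm and 10.7 degrees, less where a joint would pass 70% of its speed; a pose out of reach is approached as far as the arm can. A call with a number of a shift or a turn outside -1 to 1 is refused whole. A call with a gripper value outside its range is refused whole. OPENING is the finger opening in mm, from 0 to 87, set as the call begins (- or left out, the last holds). The fingers move at their own pace and stop on an object; FORCE is the grip in N (left out, the last holds). Time passes only in rows, so rows that repeat a pose let the fingers close, or fill a call up. It gives the time, the measured TCP pose, the force and the opening at its end, in the units of the state.
- env.get_obs(): the state, without advancing time (a new reading comes with each control period).
- viewer.read_camera(name): name is "side" or "top"; returns a dict with "frame" (400x640x3 uint8, red, green, blue), "fx", "fy", "cx", "cy" (pixels), "k1" (the pictures are not rectified: a ray, as slopes to the right and down, at radius r is drawn at 1 + k1 r^2 times it, then the intrinsics apply), "view" (4x4, takes a point from world to camera coordinates). Camera axes: x right, y down, z forward; pixel columns grow to the right and rows downward; lengths in m; the calibration is good to about 2 mm. A picture is of the moment at which its call begins. There is no depth.
- env.sign_off(): hands the job in, once; it reports no verdict.
The state is a dict: "time_s": time; "qpos": joint angles; "joint_velocities": joint speeds; "effort": joint torques, N m; "tool_pos": TCP position; "tool_rot": TCP orientation; "force": force on the tool from outside, world axes, zero at the start; "wrist_torque": the same for the moment, N m; "grip_width": finger opening in m.
Only numpy, scipy, OpenCV 4.12 (cv2) and the standard library are available. Lean on these libraries where they do the work, as an engineer would, in place of code of your own. Each camera call takes 0.05 s, during which the arm holds its last target.

## Working session

There is one attempt and no reset: what is moved stays moved. The work goes in short steps, Python scripts to look and compute and a shell command to move; the robot and the scene stay as the last step left them, time stands still between calls to the robot, and variables do not carry over. Pictures are saved under pics/ and viewed, and the job is handed in when it is done.

```bash
ls; mkdir -p pics; python3 - <<'E'
from cell import env, viewer
import cv2, numpy as np
print(env.get_obs(), env.tcp_to_grasp)
for n in ["side","top"]:
    c=viewer.read_camera(n)
    cv2.imwrite(f"pics/{n}0.png",c["frame"][:,:,::-1])
    print(n,{k:(v if k!="frame" else 0) for k,v in c.items()})
E
```

```text
pics
{'time_s': 0.0, 'qpos': array([73.86109785, 18.44042177, -4.01551917, 83.17489116,  1.29612725,
       78.54045597, -3.25875384]), 'joint_velocities': array([ 0.06380102, -0.01835862,  0.01342237, -0.03516367, -0.06184733,
        0.07662497, -0.02485314]), 'effort': array([ 1.29491771e-03, -4.91288567e+01, -4.03579753e-01, -3.12533927e+01,
       -6.40462409e-02,  4.38146282e-02,  1.72934147e-04]), 'tool_pos': array([ 0.18924725, -0.62126271,  0.22144617]), 'tool_rot': array([ 1.79993171e+02,  1.10463149e-01, -7.30498955e+01]), 'force': array([-0.31869798,  0.08933674,  0.25412769]), 'wrist_torque': array([0.01893919, 0.00476969, 0.01677553]), 'grip_width': 0.08705361649739242} 0.0187
side {'frame': 0, 'fx': 371.91147210422656, 'fy': 371.91147210422656, 'cx': 320.19873156418817, 'cy': 200.6155335718377, 'k1': 0.024942167901523694, 'view': array([[ 0.88443175, -0.46634884,  0.01729861, -0.55063917],
       [-0.22676322, -0.46186389, -0.85747314,  0.17881669],
       [ 0.40787121,  0.75445379, -0.51423785,  0.82757315],
       [ 0.        ,  0.        ,  0.        ,  1.        ]])}
top {'frame': 0, 'fx': 390.2490349211415, 'fy': 390.2490349211415, 'cx': 316.6002315167102, 'cy': 208.29104073690817, 'k1': 0.0044296632364923556, 'view': array([[-0.02707793, -0.99957674, -0.01063596, -0.0626318 ],
       [-0.99739191,  0.02772779, -0.06663748,  0.59250568],
       [ 0.06690418,  0.00880382, -0.99772056,  1.3840168 ],
       [ 0.        ,  0.        ,  0.        ,  1.        ]])}
```

View pics/side0.png

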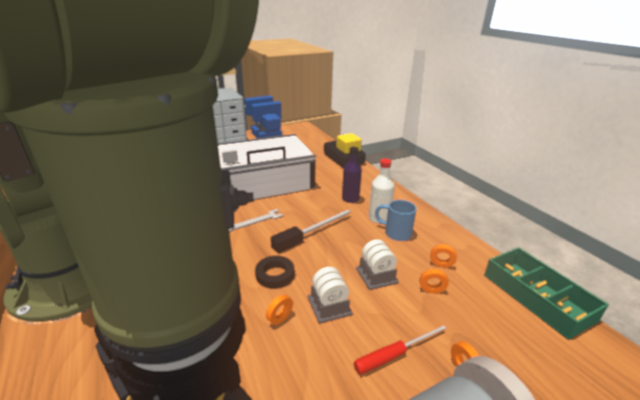

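View pics/top0.png

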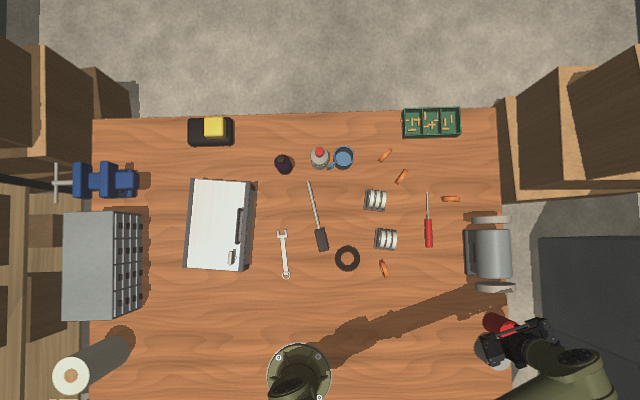

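```bash
cat > h.py <<'E'
import numpy as np, cv2
from cell import env, viewer
from scipy.spatial.transform import Rotation as R
def cam(n): return viewer.read_camera(n)
def proj(c,P):
    P=np.atleast_2d(np.asarray(P,float)); V=c["view"]; q=P@V[:3,:3].T+V[:3,3]
    s=q[:,:2]/q[:,2:]; r2=(s**2).sum(1,keepdims=True); s=s*(1+c["k1"]*r2)
    return s*[c["fx"],c["fy"]]+[c["cx"],c["cy"]]
def ray(c,u,v):
    d=(np.array([u,v],float)-[c["cx"],c["cy"]])/[c["fx"],c["fy"]]; s=d.copy()
    for _ in range(20): s=d/(1+c["k1"]*(s@s))
    V=c["view"]; Rm=V[:3,:3]; return -Rm.T@V[:3,3], Rm.T@np.array([s[0],s[1],1.])
def atz(c,u,v,z):
    o,d=ray(c,u,v); return o+d*(z-o[2])/d[2]
def tri(c1,p1,c2,p2):
    A=[];b=[]
    for c,p in((c1,p1),(c2,p2)):
        o,d=ray(c,*p); d=d/np.linalg.norm(d); M=np.eye(3)-np.outer(d,d); A.append(M);b.append(M@o)
    X=np.linalg.lstsq(np.vstack(A),np.hstack(b),rcond=None)[0]; return X
def crop(c,x0,y0,x1,y1,k,name,pts=None):
    im=c["frame"][:,:,::-1].copy()
    cr=cv2.resize(im[y0:y1,x0:x1],None,fx=k,fy=k,interpolation=cv2.INTER_CUBIC)
    if pts is not None:
        for p in pts:
            q=((np.array(p)+.5-[x0,y0])*k).astype(int)
            cv2.drawMarker(cr,tuple(int(a) for a in q),(255,0,255),cv2.MARKER_CROSS,9,1)
    # ticks each 10px
    for x in range((x0+9)//10*10,x1,10):
        cv2.line(cr,((x-x0)*k,0),((x-x0)*k,6 if x%50 else 14),(0,255,0),1)
        if x%20==0: cv2.putText(cr,str(x),((x-x0)*k+2,14),0,.35,(0,255,0),1)
    for y in range((y0+9)//10*10,y1,10):
        cv2.line(cr,(0,(y-y0)*k),(6,(y-y0)*k),(0,255,0),1)
        if y%20==0: cv2.putText(cr,str(y),(2,(y-y0)*k+12),0,.35,(0,255,0),1)
    cv2.imwrite("pics/"+name,cr)
def go(p=None,yaw=None,Rt=None):
    """report share shift/turn from measured pose to target"""
    o=env.get_obs(); R0=R.from_euler('xyz',o["tool_rot"],degrees=True)
    p=o["tool_pos"] if p is None else np.array(p,float)
    if Rt is None: Rt=R.from_euler('xyz',[180,0,o["tool_rot"][2] if yaw is None else yaw],degrees=True)
    d=R0.inv().apply(p-o["tool_pos"])/0.1
    w=(R0.inv()*Rt).as_rotvec(degrees=True)/90
    print("shift",d.round(3),"turn",w.round(3), "t",round(o["time_s"],2))
def st():
    o=env.get_obs(); print("t",round(o["time_s"],2),"pos",o["tool_pos"].round(4),"rot",o["tool_rot"].round(2),"F",o["force"].round(1),"w",round(o["grip_width"]*1000,1),"q",o["qpos"].round(1))
E
python3 - <<'E'
from h import *
t=cam("top"); s=cam("side")
crop(t,175,140,355,290,4,"t1.png")
crop(t,340,130,480,290,4,"t2.png")
crop(s,200,120,400,270,4,"s1.png")
crop(s,250,200,450,350,4,"s2.png")
E
```

```text
(no output)
```

View pics/t1.png

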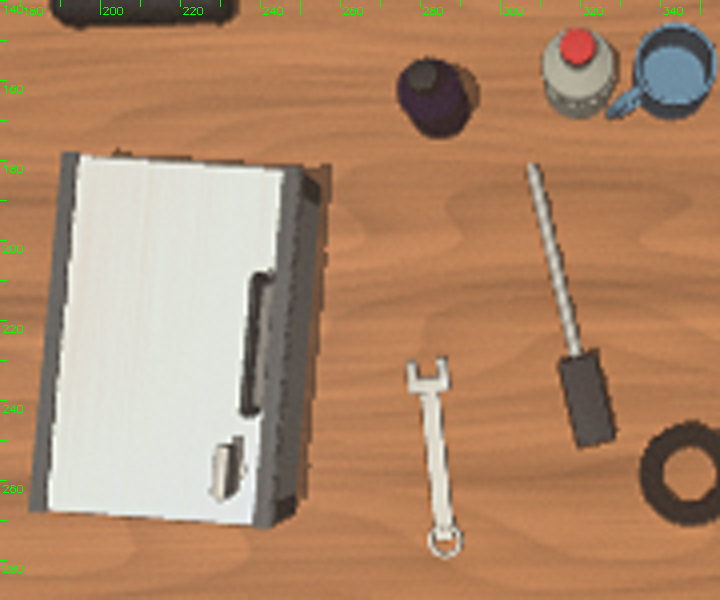

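View pics/t2.png

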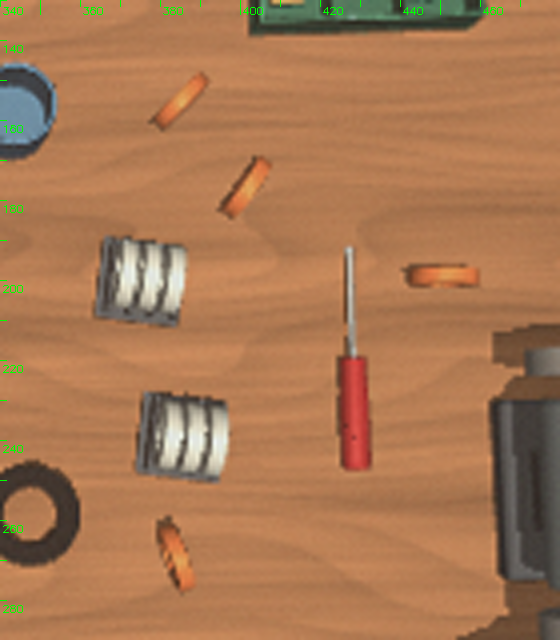

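View pics/s1.png

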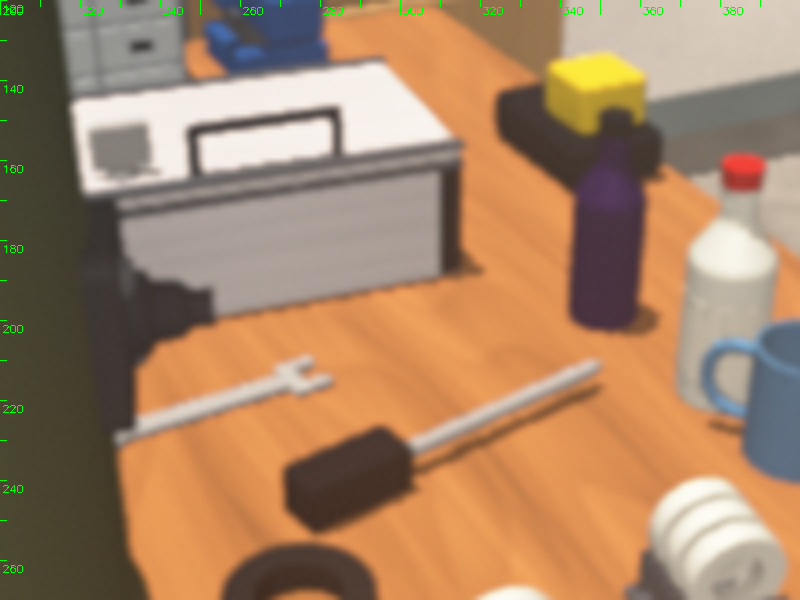

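View pics/s2.png

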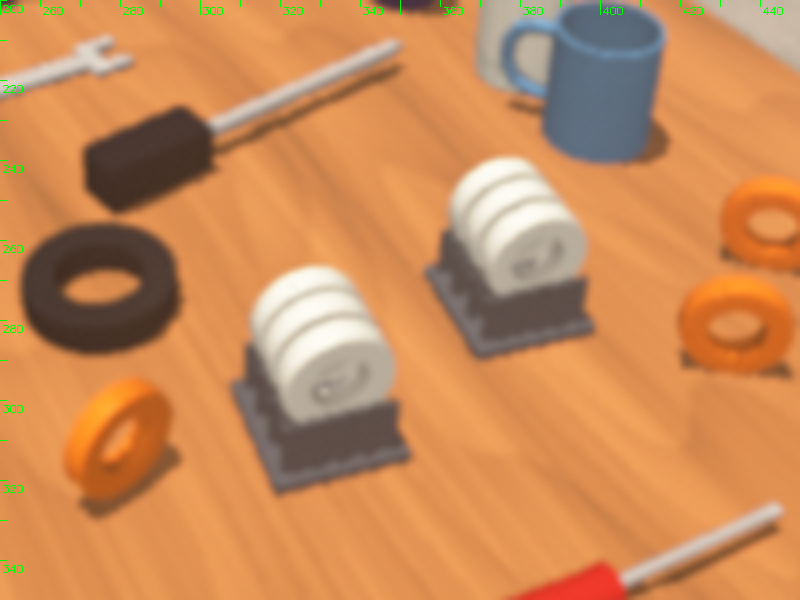

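```bash
python3 - <<'E'
from h import *
t=cam("top"); s=cam("side")
crop(t,178,170,262,280,6,"t3.png")
crop(s,205,120,325,210,6,"s3.png")
o=lambda p,x0,y0,k=4:((p[0]+.5)/k-.5+x0,(p[1]+.5)/k-.5+y0)
T1=lambda *p:o(p,175,140); S1=lambda *p:o(p,200,120); T2=lambda *p:o(p,340,130); S2=lambda *p:o(p,250,200)
from scipy.optimize import least_squares
def fit(pts,x0):
    # pts: (cam,(u,v),local xyz)
    def f(p):
        c,sn=np.cos(p[2]),np.sin(p[2]); r=[]
        for ca,uv,L in pts:
            P=[p[0]+c*L[0]-sn*L[1],p[1]+sn*L[0]+c*L[1],L[2]]
            r.append(proj(ca,P)[0]-uv)
        return np.array(r)
    q=least_squares(lambda p:f(p).ravel(),x0,loss='soft_l1'); return q.x,f(q.x)
for nm,pts,x0 in [
 ("rod",[(t,T1(558,361),(-.04*-1,.018,.036)),(t,T1(597,349),(.04,-.018,.036)),(t,T1(617,438),(-.04,-.018,.036)),(t,T1(578,449),(-.04,.018,.036)),(t,T1(531,163),(.22,0,.018)),
  (s,S1(284,466),(-.04,.018,.036)),(s,S1(382,428),(.04,.018,.036)),(s,S1(412,450),(.04,-.018,.036)),(s,S1(318,490),(-.04,-.018,.036)),(s,S1(318,532),(-.04,-.018,0)),(s,S1(412,487),(.04,-.018,0)),(s,S1(600,362),(.22,0,.018))],[.5,-.1,0]),
 ("F",[(t,T2(96,317),(-.038,-.037,0)),(t,T2(180,326),(.038,-.037,0)),(s,S2(427,272),(-.038,-.037,0)),(s,S2(482,356),(.038,-.037,0)),(s,S2(594,326),(.038,.037,0)),(s,S2(538,243),(.027,0,.055))],[.55,-.2,-1.57]),
 ("N",[(t,T2(136,471),(-.038,-.037,0)),(t,T2(218,481),(.038,-.037,0)),(s,S2(233,383),(-.038,-.037,0)),(s,S2(279,492),(.038,-.037,0)),(s,S2(410,455),(.038,.037,0)),(s,S2(341,366),(.027,0,.055))],[.45,-.25,-1.57]),
 ("case",[(t,T1(260,275),(-.08,-.055,.146)),(t,T1(248,412),(-.08,.055,.146)),(s,S1(190,130),(-.08,.055,.146)),(s,S1(338,112),(-.08,-.055,.146)),(t,T1(228,470),(-.065,.105,.148)),(s,S1(383,60),(.1,-.15,.112)),(s,S1(462,143),(-.1,-.15,.112))],[.5,.25,1.57])]:
    p,r=fit(pts,x0); print(nm,p[:2].round(4),np.degrees(p[2]).round(2)); print(r.round(1).tolist())
E
```

```text
rod [ 0.4788 -0.0931] 12.3
[[-0.3, -0.2], [-0.2, 0.3], [0.2, 0.1], [0.1, -0.2], [-0.6, -0.2], [-1.0, -0.1], [0.4, -2.1], [1.4, -1.3], [-1.2, 0.8], [-0.6, 2.0], [1.5, 0.8], [0.1, 0.1]]
F [ 0.6186 -0.2862] -96.05
[[-1.5, -0.2], [-1.6, -0.8], [-1.8, 0.1], [-0.2, 0.7], [0.7, -0.1], [0.5, 2.7]]
N [ 0.4769 -0.3182] -98.01
[[-1.6, -0.2], [-1.1, -0.3], [-0.8, 0.5], [-0.4, -0.1], [0.9, -0.2], [0.4, 3.0]]
case [0.5406 0.2575] 84.36
[[-0.1, 0.4], [0.1, -0.3], [0.8, 0.7], [-0.1, 0.2], [-1.0, 0.4], [-0.5, -0.3], [0.6, 0.9]]
```

View pics/t3.png

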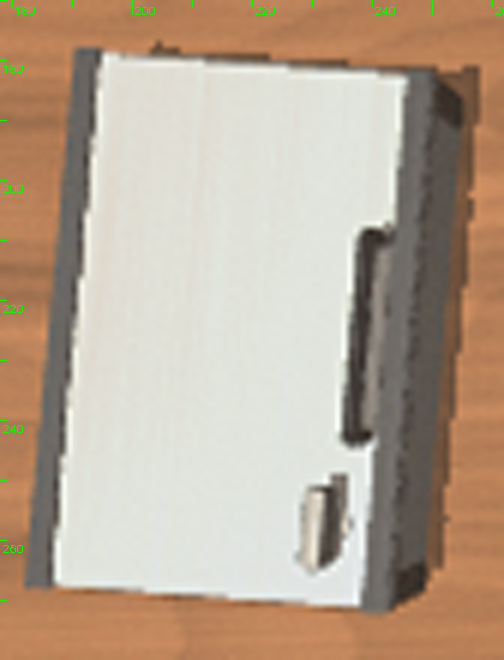

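View pics/s3.png

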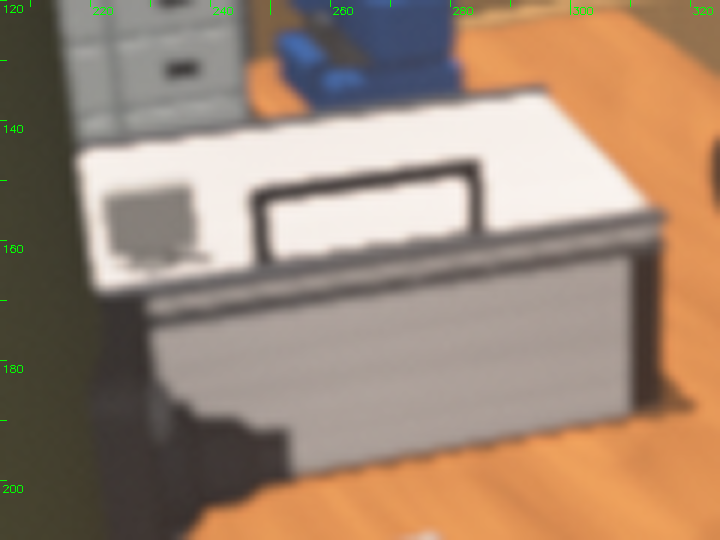

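```bash
cat >> h.py <<'E'
def W(pose,L):
    L=np.atleast_2d(np.array(L,float)); a=np.radians(pose[2]); c,s=np.cos(a),np.sin(a)
    return np.c_[pose[0]+c*L[:,0]-s*L[:,1],pose[1]+s*L[:,0]+c*L[:,1],L[:,2]]
def overlay(c,lines,x0,y0,x1,y1,k,name):
    im=c["frame"][:,:,::-1]; cr=cv2.resize(im[y0:y1,x0:x1],None,fx=k,fy=k,interpolation=cv2.INTER_CUBIC)
    for P,col in lines:
        q=((proj(c,P)+.5-[x0,y0])*k*16).astype(np.int32)
        cv2.polylines(cr,[q.reshape(-1,1,2)],False,col,1,cv2.LINE_AA,4)
    cv2.imwrite("pics/"+name,cr)
def circ(pose,x,r,z=.055):
    a=np.linspace(0,2*np.pi,41); return W(pose,np.c_[0*a+x,r*np.cos(a),z+r*np.sin(a)])
def box(pose,xa,xb,ya,yb,za,zb):
    f=lambda z:[(xa,ya,z),(xb,ya,z),(xb,yb,z),(xa,yb,z),(xa,ya,z)]
    return [W(pose,f(za)),W(pose,f(zb))]
E
python3 - <<'E'
from h import *
t=cam("top"); s=cam("side")
L=[]
for p in [(.6186,-.2862,-96.05),(.4769,-.3182,-98)]:
    L+=[(b,(255,0,0)) for b in box(p,-.038,.038,-.037,.037,0,.003)]
    L+=[(circ(p,x,.03),(0,0,255)) for x in(-.027,-.007,.027)]+[(circ(p,.027,.015),(0,160,0))]
rp=(.4788,-.0931,12.3)
L+=[(b,(0,255,255)) for b in box(rp,-.04,.04,-.018,.018,0,.036)]+[(W(rp,[(.04,0,.018),(.22,0,.018)]),(0,255,0))]
overlay(s,L,250,200,450,350,4,"o1.png"); overlay(t,L,290,170,440,280,5,"o2.png")
E
```

```text
(no output)
```

View pics/o1.png

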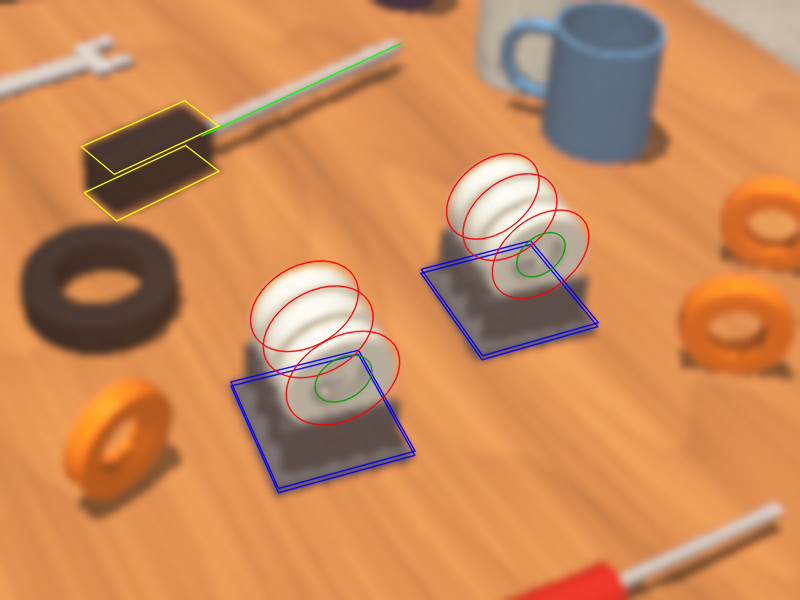

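View pics/o2.png

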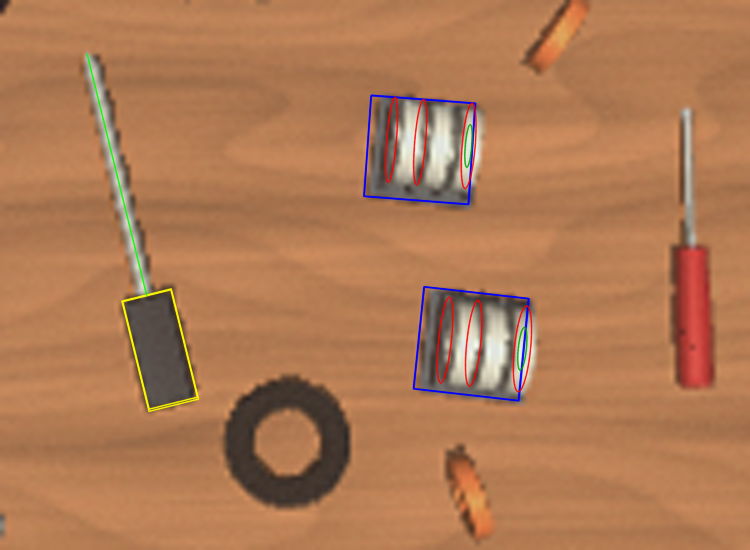

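```bash
python3 -m pendant '[[-0.08,-0.07,-0.05,0,0,0],[-0.2,-0.17,-0.1,0,0,0],[-0.35,-0.3,-0.2,0,0,0],[-0.5,-0.42,-0.3,0,0,0],[-0.65,-0.55,-0.4,0,0,0],[-0.8,-0.68,-0.4,0,0,0],[-0.9,-0.77,-0.4,0,0,0],[-1,-0.85,-0.4,0,0,0]]' 87
python3 -m pendant '[[-0.12,-0.1,0,0,0,0],[-0.25,-0.2,0,0,0,0],[-0.37,-0.3,0,0,0,0],[-0.5,-0.42,0,0,0,0],[-0.62,-0.53,0,0,0,0],[-0.75,-0.64,0,0,0,0],[-0.87,-0.75,0,0,0,0],[-1,-0.85,0,0,0,0]]'
python3 -m pendant '[[-0.12,-0.1,0,0,0,-0.1],[-0.25,-0.2,0,0,0,-0.2],[-0.37,-0.3,0,0,0,-0.3],[-0.5,-0.42,0,0,0,-0.4],[-0.62,-0.53,0,0,0,-0.5],[-0.75,-0.64,0,0,0,-0.6],[-0.87,-0.75,0,0,0,-0.7],[-1,-0.85,0,0,0,-0.8]]'
python3 - <<'E'
from h import *
st(); go((.5327,.1779,.22),yaw=84.4)
E
```

```text
time_s: 1.4
tool_pos: [0.2418, -0.5004, 0.2621]
tool_rot: [180.0, 0.0, -73.1]
force: [-0.3, 0.2, 0.5]
grip_width: 0.0874
time_s: 2.4
tool_pos: [0.2943, -0.3799, 0.2626]
tool_rot: [-180.0, -0.0, -73.0]
force: [-0.3, 0.5, 0.7]
grip_width: 0.0872
time_s: 3.4
tool_pos: [0.3462, -0.2595, 0.2626]
tool_rot: [180.0, 0.0, -0.8]
force: [0.1, 0.3, 0.4]
grip_width: 0.087
t 3.4 pos [ 0.3462 -0.2595  0.2626] rot [179.99   0.    -0.75] F [0.1 0.3 0.4] w 87.0 q [ 53.5  -9.  -17.9 107.6  -2.8  80.9  35.5]
shift [ 1.808 -4.398  0.425] turn [ 0.     0.    -0.946] t 3.4
```

```bash
python3 -m pendant '[[0.08,-0.12,0,0,0,0],[0.15,-0.25,0,0,0,0],[0.23,-0.37,0,0,0,0],[0.3,-0.5,0,0,0,0],[0.38,-0.62,0,0,0,0],[0.45,-0.75,0,0,0,0],[0.53,-0.87,0,0,0,0],[0.6,-1,0,0,0,0]]'
python3 -m pendant '[[0.06,-0.12,0,0,0,0],[0.12,-0.25,0,0,0,0],[0.18,-0.37,0,0,0,0],[0.24,-0.5,0,0,0,0],[0.3,-0.62,0,0,0,0],[0.36,-0.75,0,0,0,0],[0.42,-0.87,0,0,0,0],[0.48,-1,0,0,0,0]]'
python3 -m pendant '[[0.05,-0.12,0,0,0,-0.06],[0.1,-0.25,0,0,0,-0.12],[0.15,-0.37,0,0,0,-0.18],[0.2,-0.5,0,0,0,-0.24],[0.25,-0.62,0,0,0,-0.3],[0.3,-0.75,0,0,0,-0.36],[0.35,-0.87,0,0,0,-0.42],[0.4,-1,0,0,0,-0.48]]' 40
python3 - <<'E'
from h import *
st(); go((.5327,.1779,.19),yaw=84.4)
E
```

```text
time_s: 4.4
tool_pos: [0.4083, -0.1608, 0.2625]
tool_rot: [180.0, 0.0, -1.1]
force: [0.7, -0.3, 0.1]
grip_width: 0.0869
time_s: 5.4
tool_pos: [0.458, -0.0618, 0.2625]
tool_rot: [180.0, -0.0, -1.1]
force: [-0.2, 0.4, -0.4]
grip_width: 0.0871
time_s: 6.4
tool_pos: [0.4997, 0.0376, 0.2625]
tool_rot: [-180.0, -0.0, 42.3]
force: [-0.2, -0.7, -0.1]
grip_width: 0.0404
t 6.4 pos [0.4997 0.0376 0.2625] rot [-180.     -0.     42.32] F [-0.2 -0.7 -0.1] w 40.4 q [ 34.4   0.8 -41.7  99.    0.5  80.4  34.9]
shift [ 1.189 -0.816  0.725] turn [-0.    -0.    -0.468] t 6.4
```

```bash
python3 -m pendant '[[0.12,-0.1,0,0,0,-0.06],[0.25,-0.2,0,0,0,-0.12],[0.37,-0.3,0,0,0,-0.18],[0.5,-0.4,0,0,0,-0.24],[0.62,-0.5,0,0,0,-0.3],[0.75,-0.6,0,0,0,-0.36],[0.87,-0.7,0,0,0,-0.42],[1,-0.8,0,0,0,-0.47]]' 40
python3 - <<'E'
from h import *
st(); go((.5327,.1779,.18),yaw=84.4)
E
```

```text
time_s: 7.4
tool_pos: [0.52, 0.1641, 0.2625]
tool_rot: [-180.0, -0.0, 84.6]
force: [0.8, 0.5, -0.0]
grip_width: 0.0402
t 7.4 pos [0.52   0.1641 0.2625] rot [-180.     -0.     84.62] F [ 0.8  0.5 -0. ] w 40.2 q [ 25.4   8.8 -50.2  93.3   6.9  81.1  59. ]
shift [0.149 0.114 0.825] turn [-0.    -0.     0.002] t 7.4
```

```bash
python3 -m pendant '[[0.08,0.05,0.1,0,0,0],[0.15,0.11,0.2,0,0,0],[0.15,0.11,0.35,0,0,0],[0.15,0.11,0.5,0,0,0],[0.15,0.11,0.65,0,0,0],[0.15,0.11,0.75,0,0,0],[0.15,0.11,0.8,0,0,0],[0.15,0.11,0.8,0,0,0]]' 40
python3 - <<'E'
from h import *
st(); t=cam("top"); s=cam("side")
crop(t,178,150,298,270,5,"t4.png"); crop(s,205,80,325,200,5,"s4.png")
E
```

```text
time_s: 8.4
tool_pos: [0.5322, 0.177, 0.1824]
tool_rot: [-180.0, 0.0, 84.4]
force: [0.6, 1.0, 0.4]
grip_width: 0.0398
t 8.4 pos [0.5322 0.177  0.1824] rot [-1.7999e+02  1.0000e-02  8.4440e+01] F [0.6 1.  0.4] w 39.8 q [ 22.3  14.5 -49.8  97.8  11.5  73.1  54.5]
```

View pics/t4.png

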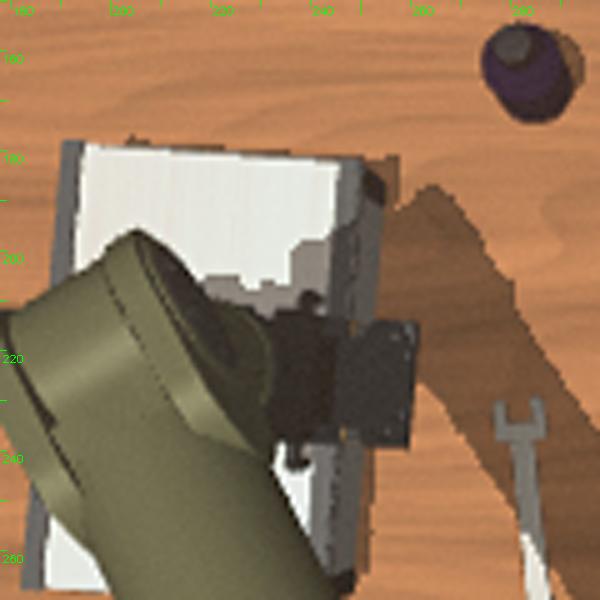

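View pics/s4.png

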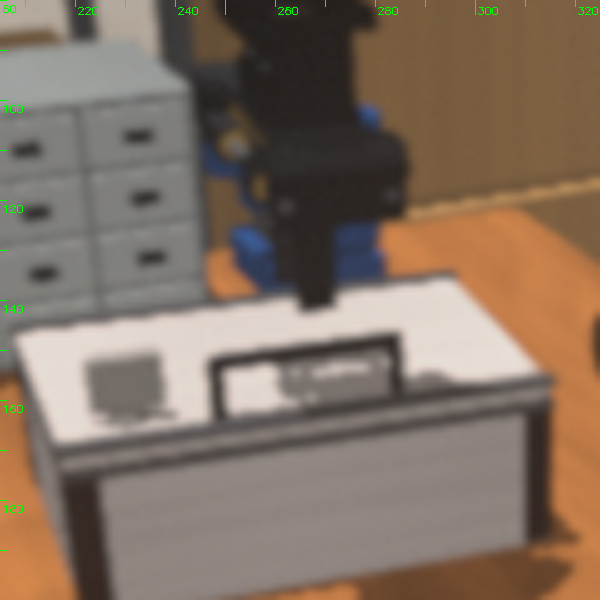

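```bash
python3 -m pendant '[[0.01,0,0.1,0,0,0],[0.01,0,0.2,0,0,0],[0.01,0,0.3,0,0,0],[0.01,0,0.4,0,0,0],[0.01,0,0.5,0,0,0],[0.01,0,0.54,0,0,0],[0.01,0,0.54,0,0,0],[0.01,0,0.54,0,0,0]]' 40
python3 -m pendant '[[0,0,0,0,0,0],[0,0,0,0,0,0],[0,0,0,0,0,0],[0,0,0,0,0,0],[0,0,0,0,0,0],[0,0,0,0,0,0],[0,0,0,0,0,0],[0,0,0,0,0,0]]' 0 10
python3 - <<'E'
from h import *
st()
E
```

```text
time_s: 9.5
tool_pos: [0.5326, 0.1781, 0.1289]
tool_rot: [180.0, -0.0, 84.4]
force: [0.8, -0.1, 0.0]
grip_width: 0.0401
time_s: 10.5
tool_pos: [0.5325, 0.1795, 0.1286]
tool_rot: [180.0, -0.1, 84.5]
force: [2.2, 5.2, -1.8]
grip_width: 0.0098
t 10.5 pos [0.5325 0.1795 0.1286] rot [ 1.7996e+02 -1.2000e-01  8.4500e+01] F [ 2.2  5.2 -1.8] w 9.8 q [ 20.8  17.5 -48.9 101.3  14.1  67.5  52.3]
```

```bash
python3 - <<'E'
import numpy as np
r=.1858;f0=np.radians(14.33)
f=lambda th:np.array([r*(np.cos(f0)-np.cos(f0+np.radians(th))),-r*(np.sin(f0+np.radians(th))-np.sin(f0))])/.1
p=0
for c,(a,b) in enumerate([(0,27),(27,57),(57,84),(84,98.5)]):
    print([f"{x:.2f},{z:.2f}" for x,z in (f(th)-f(a) for th in np.linspace(a,b,9)[1:])])
E
```

```text
['0.03,-0.11', '0.07,-0.21', '0.11,-0.31', '0.16,-0.41', '0.21,-0.50', '0.27,-0.59', '0.34,-0.68', '0.40,-0.77']
['0.08,-0.09', '0.17,-0.17', '0.27,-0.25', '0.37,-0.32', '0.47,-0.38', '0.58,-0.44', '0.69,-0.49', '0.80,-0.53']
['0.10,-0.03', '0.21,-0.06', '0.32,-0.08', '0.43,-0.09', '0.54,-0.10', '0.65,-0.10', '0.76,-0.09', '0.86,-0.08']
['0.06,0.01', '0.12,0.02', '0.17,0.03', '0.23,0.05', '0.29,0.07', '0.34,0.08', '0.40,0.10', '0.45,0.13']
```

```bash
python3 -m pendant '[[0.03,0,-0.11,0,0,0],[0.07,0,-0.21,0,0,0],[0.11,0,-0.31,0,0,0],[0.16,0,-0.41,0,0,0],[0.21,0,-0.5,0,0,0],[0.27,0,-0.59,0,0,0],[0.34,0,-0.68,0,0,0],[0.4,0,-0.77,0,0,0]]' 0 10
python3 - <<'E'
from h import *
st()
E
```

```text
time_s: 11.5
tool_pos: [0.5362, 0.2183, 0.2057]
tool_rot: [-180.0, -0.0, 84.4]
force: [2.9, 4.9, -8.1]
grip_width: 0.0095
t 11.5 pos [0.5362 0.2183 0.2057] rot [-1.7998e+02 -1.0000e-02  8.4440e+01] F [ 2.9  4.9 -8.1] w 9.5 q [ 17.9  16.3 -50.5  93.5  12.9  76.3  49.9]
```

```bash
python3 -m pendant '[[0.08,0,-0.09,0,0,0],[0.17,0,-0.17,0,0,0],[0.27,0,-0.25,0,0,0],[0.37,0,-0.32,0,0,0],[0.47,0,-0.38,0,0,0],[0.58,0,-0.44,0,0,0],[0.69,0,-0.49,0,0,0],[0.8,0,-0.53,0,0,0]]'
python3 -m pendant '[[0.1,0,-0.03,0,0,0],[0.21,0,-0.06,0,0,0],[0.32,0,-0.08,0,0,0],[0.43,0,-0.09,0,0,0],[0.54,0,-0.1,0,0,0],[0.65,0,-0.1,0,0,0],[0.76,0,-0.09,0,0,0],[0.86,0,-0.08,0,0,0]]'
python3 - <<'E'
from h import *
st()
E
```

```text
time_s: 12.5
tool_pos: [0.5444, 0.2972, 0.2607]
tool_rot: [179.9, 0.1, 84.4]
force: [-1.1, -3.5, 4.5]
grip_width: 0.0095
time_s: 13.5
tool_pos: [0.5529, 0.3845, 0.2671]
tool_rot: [179.9, -0.1, 84.5]
force: [2.8, -0.0, 3.9]
grip_width: 0.0091
t 13.5 pos [0.5529 0.3845 0.2671] rot [ 1.7991e+02 -1.0000e-01  8.4450e+01] F [ 2.8 -0.   3.9] w 9.1 q [ -2.7  27.8 -50.3  74.2  21.1  87.2  33.9]
```

```bash
python3 -m pendant '[[0.06,0,0.01,0,0,0],[0.12,0,0.02,0,0,0],[0.17,0,0.03,0,0,0],[0.23,0,0.05,0,0,0],[0.29,0,0.07,0,0,0],[0.34,0,0.08,0,0,0],[0.4,0,0.1,0,0,0],[0.44,0,0.12,0,0,0]]'
python3 - <<'E'
from h import *
st()
t=cam("top"); s=cam("side")
crop(t,150,150,300,270,5,"t5.png"); crop(s,180,40,330,200,5,"s5.png")
E
```

```text
time_s: 14.5
tool_pos: [0.557, 0.4272, 0.2544]
tool_rot: [180.0, -0.0, 84.4]
force: [3.5, -1.8, 10.3]
grip_width: 0.0095
t 14.5 pos [0.557  0.4272 0.2544] rot [ 1.7996e+02 -2.0000e-02  8.4440e+01] F [ 3.5 -1.8 10.3] w 9.5 q [ -8.2  31.7 -49.3  70.5  23.5  87.7  30.7]
```

View pics/s5.png

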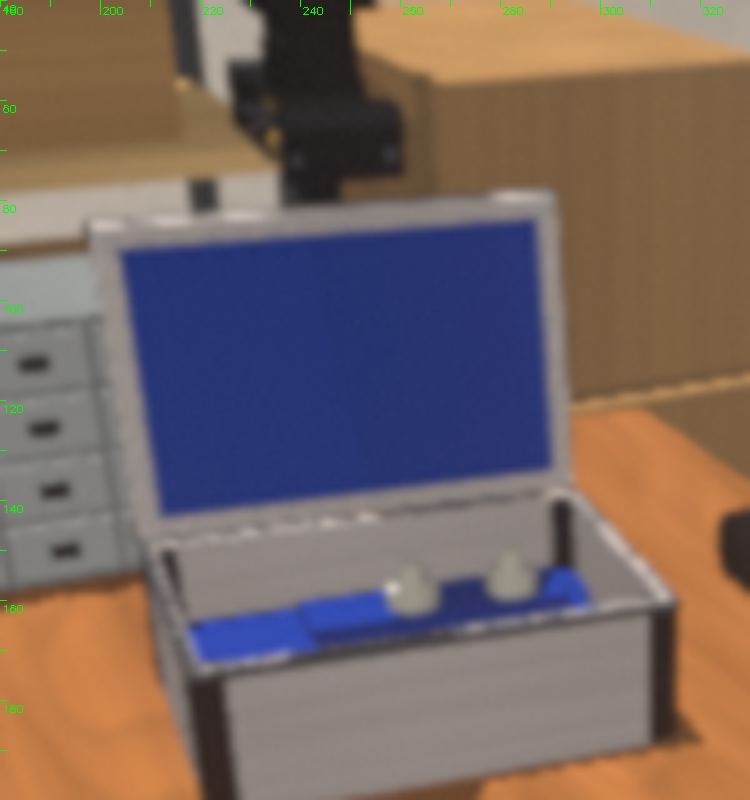

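View pics/t5.png

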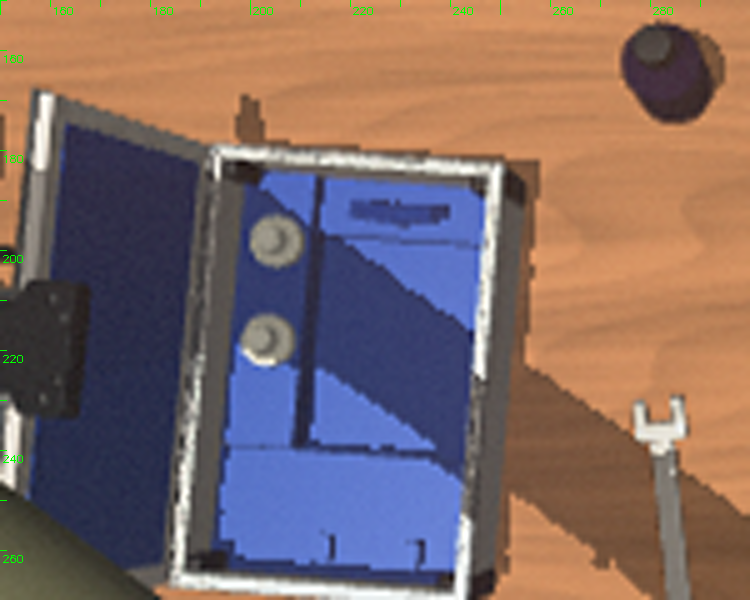

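```bash
python3 -m pendant '[[0,0,0,0,0,0],[0,0,0,0,0,0],[0,0,0,0,0,0],[0,0,0,0,0,0],[0,0,-0.1,0,0,0],[0,0,-0.3,0,0,0],[0,0,-0.5,0,0,0],[0,0,-0.7,0,0,0]]' 24 10
python3 - <<'E'
from h import *
st()
t=cam("top"); s=cam("side")
crop(t,150,150,300,270,5,"t6.png"); crop(s,180,40,330,200,5,"s6.png")
E
```

```text
time_s: 15.6
tool_pos: [0.5566, 0.4272, 0.327]
tool_rot: [179.9, -0.1, 84.4]
force: [0.3, 0.0, -1.1]
grip_width: 0.0243
t 15.6 pos [0.5566 0.4272 0.327 ] rot [ 1.7993e+02 -8.0000e-02  8.4450e+01] F [ 0.3  0.  -1.1] w 24.3 q [ -9.9  30.9 -49.6  62.9  23.1  95.4  31.7]
```

View pics/t6.png

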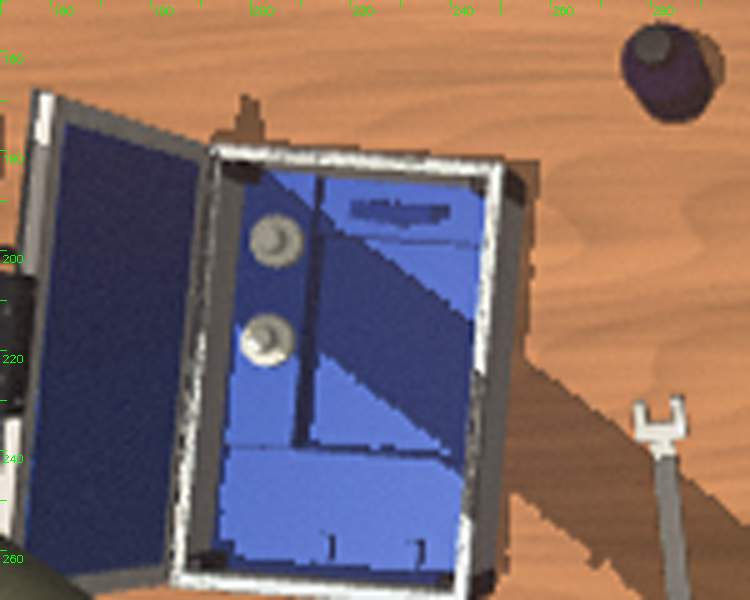

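View pics/s6.png

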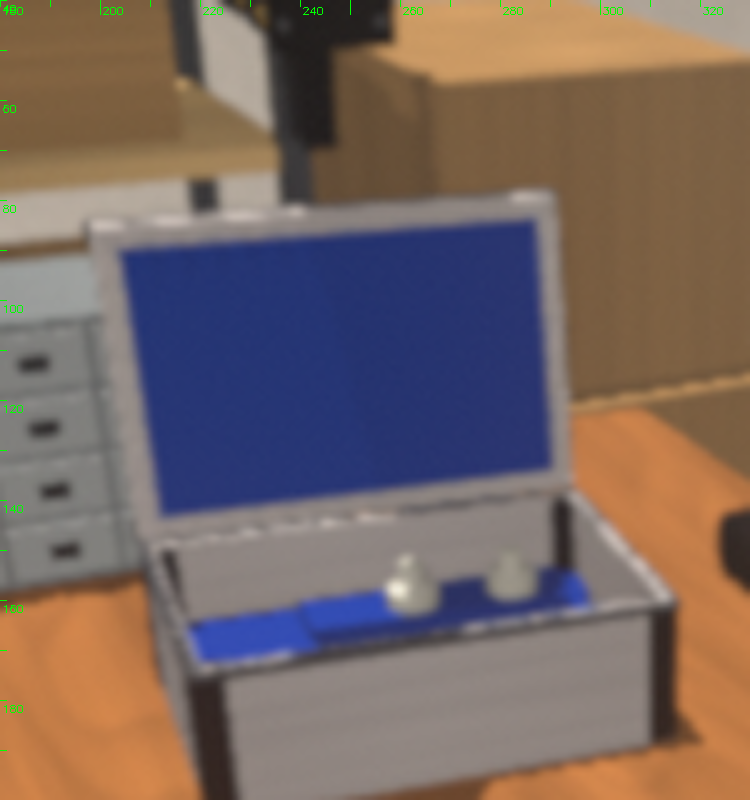

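```bash
python3 - <<'E'
from h import *
from scipy.optimize import least_squares
t=cam("top")
T=lambda x,y:((x+.5)/5-.5+150,(y+.5)/5-.5+150)
pts=[(T(206,146),(.1,-.15,.1)),(T(506,163),(-.1,-.15,.1)),(T(170,582),(.1,.15,.1)),(T(470,599),(-.1,.15,.1))]
f=lambda p:np.array([proj(t,W((p[0],p[1],np.degrees(p[2])),[L])[0])[0]-uv for uv,L in pts])
q=least_squares(lambda p:f(p).ravel(),[.54,.26,1.47]);print(q.x[:2],np.degrees(q.x[2]),f(q.x).round(1).tolist())
c=q.x
def loc(u,v,z):
    P=atz(t,*T(u,v),z); a=c[2]; d=P[:2]-c[:2]; return np.array([np.cos(a)*d[0]+np.sin(a)*d[1],-np.sin(a)*d[0]+np.cos(a)*d[1]]).round(4)
print("seat front",loc(300,447,.044),loc(430,455,.044)); print("lip ends",loc(331,545,.05),loc(420,550,.05)); print("V",loc(350,210,.077),loc(450,213,.077), "V block edge",loc(330,238,.077),loc(470,245,.077))
crop(t,175,170,262,275,7,"t7.png")
E
```

```text
[0.54201283 0.2585424 ] 84.86608760756366 [[0.8, -0.7], [-0.9, -0.5], [0.5, 0.4], [-0.3, 0.8]]
seat front [0.0375 0.0546] [-0.0545  0.0545]
lip ends [0.0086 0.1212] [-0.0539  0.1207]
V [ 0.0067 -0.1119] [-0.0628 -0.114 ] V block edge [ 0.019  -0.0916] [-0.0783 -0.0927]
```

View pics/t7.png

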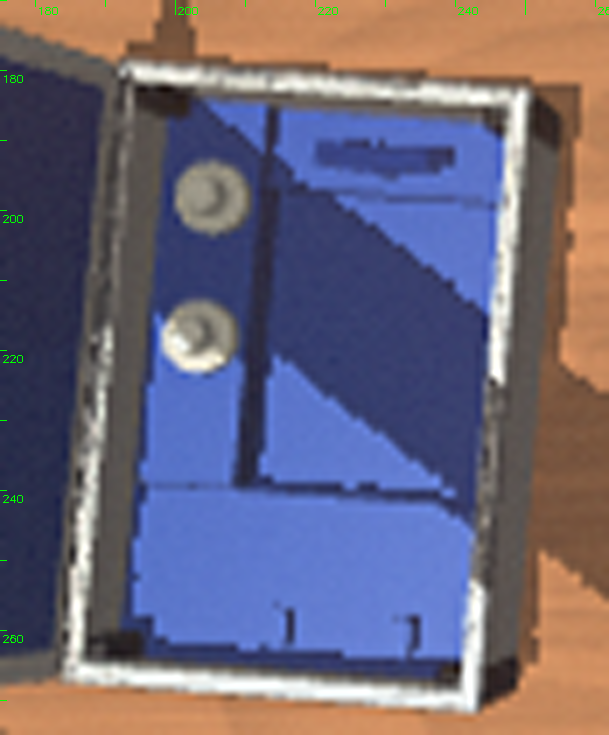

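```bash
python3 - <<'E'
from h import *
t=cam("top"); s=cam("side")
crop(t,270,135,470,285,4,"t8.png"); crop(s,340,140,460,260,6,"s8.png")
E
```

```text
(no output)
```

View pics/t8.png

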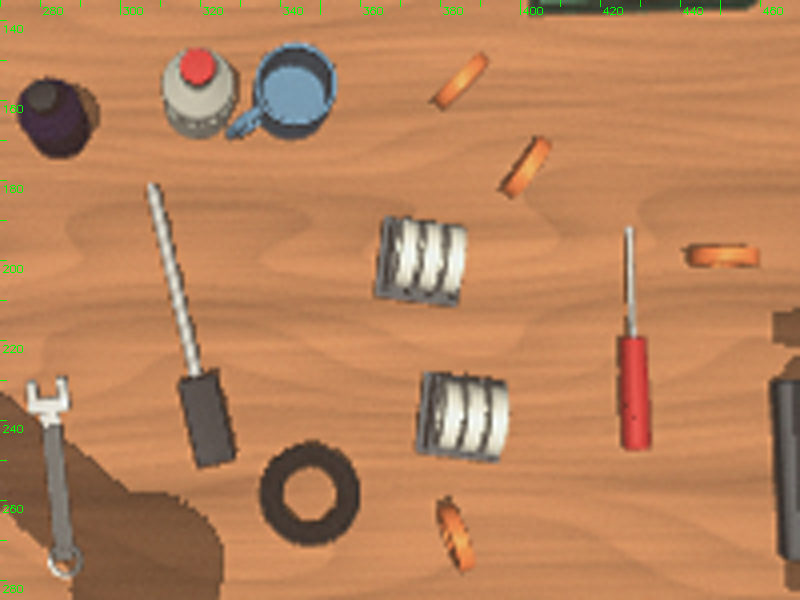

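View pics/s8.png

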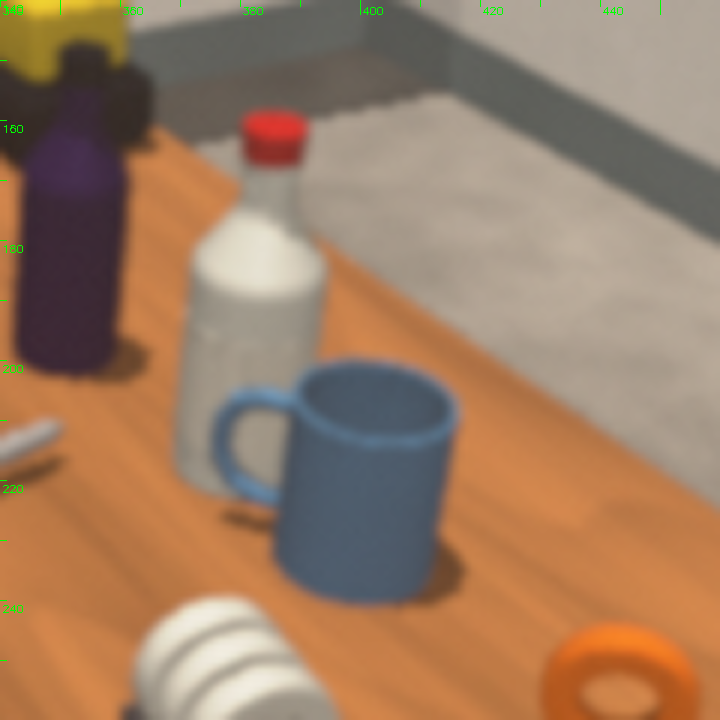

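```bash
python3 - <<'E'
from h import *
t=cam("top"); s=cam("side")
T=lambda x,y:((x+.5)/4-.5+270,(y+.5)/4-.5+135)
S=lambda x,y:((x+.5)/6-.5+340,(y+.5)/6-.5+140)
for n,u,v,z in [("gel cap",196,67,.18),("gel low edge",198,137,.01),("gel left",163,92,.1),("gel right",237,92,.1),("mug c",296,90,.085),("mug L",255,90,.085),("mug handle",230,132,.045),("oil low",62,157,.01),("oil R",90,115,.1),("or1 a",700-15,247,.03),("or1 b",758,262,.03),("or1 near",720,266,0),("or2 ",525,168,.03),("or3",455,535,.03),("or3 top",447,498,.03),("screw tip",630,228,.01),("screw end",634,449,.02),("tape c",310,493,.022),("roller L",775,470,.05),("F bl",376,297,0),("F br",459,305,0),("F tl",384,216,0),("N bl",416,452,0),("N br",499,461,0),("N tl",424,373,0)]:
    print(n,atz(t,*T(u,v),z).round(3))
print("gel base L/R side", atz(s,*S(175,470),0).round(3),atz(s,*S(300,470),0).round(3),"base front",atz(s,*S(225,495),0).round(3))
E
```

```text
gel cap [ 0.763 -0.092  0.18 ]
gel low edge [ 0.735 -0.092  0.01 ]
gel left [ 0.759 -0.063  0.1  ]
gel right [ 0.757 -0.126  0.1  ]
mug c [ 0.761 -0.178  0.085]
mug L [ 0.762 -0.142  0.085]
mug handle [ 0.733 -0.12   0.045]
oil low [0.72  0.033 0.01 ]
oil R [ 0.741 -0.     0.1  ]
or1 a [ 0.62  -0.523  0.03 ]
or1 b [ 0.605 -0.587  0.03 ]
or1 near [ 0.605 -0.563  0.   ]
or2  [ 0.695 -0.384  0.03 ]
or3 [ 0.371 -0.309  0.03 ]
or3 top [ 0.404 -0.303  0.03 ]
screw tip [ 0.641 -0.48   0.01 ]
screw end [ 0.442 -0.472  0.02 ]
tape c [ 0.411 -0.183  0.022]
roller L [ 0.422 -0.585  0.05 ]
F bl [ 0.585 -0.25   0.   ]
F br [ 0.576 -0.325  0.   ]
F tl [ 0.659 -0.26   0.   ]
N bl [ 0.444 -0.281  0.   ]
N br [ 0.434 -0.355  0.   ]
N tl [ 0.515 -0.291  0.   ]
gel base L/R side [ 0.737 -0.082  0.   ] [ 0.791 -0.108  0.   ] base front [ 0.746 -0.11   0.   ]
```

```bash
python3 -m pendant '[[-0.06,0,-0.15,0,0,0],[-0.15,0,-0.25,0,0,0],[-0.27,-0.02,-0.3,0,0,0],[-0.4,-0.03,-0.3,0,0,0],[-0.55,-0.05,-0.3,0,0,0],[-0.7,-0.06,-0.3,0,0,0],[-0.85,-0.08,-0.3,0,0,0],[-1,-0.1,-0.3,0,0,0]]' 80
python3 -m pendant '[[-0.12,0,0,0,0,0],[-0.25,0,0,0,0,0],[-0.37,0,0,0,0,0],[-0.5,0,0.1,0,0,0],[-0.62,0,0.2,0,0,0],[-0.75,0,0.3,0,0,0],[-0.87,0,0.4,0,0,0],[-1,0,0.5,0,0,0]]'
python3 -m pendant '[[-0.12,0,0.1,0,0,0],[-0.25,0,0.2,0,0,0],[-0.37,0,0.3,0,0,0],[-0.5,0,0.4,0,0,0],[-0.62,0,0.5,0,0,0],[-0.75,0,0.6,0,0,0],[-0.87,0,0.7,0,0,0],[-1,0,0.7,0,0,0]]'
python3 - <<'E'
from h import *
st(); go((.4905,-.0905,.14),yaw=102.3)
t=cam("top"); crop(t,270,135,470,285,4,"t9.png")
E
```

```text
time_s: 16.95
tool_pos: [0.5367, 0.3269, 0.3543]
tool_rot: [180.0, 0.0, 84.4]
force: [-0.5, -0.7, 0.7]
grip_width: 0.0794
time_s: 17.95
tool_pos: [0.5271, 0.228, 0.3038]
tool_rot: [-180.0, 0.0, 84.5]
force: [-0.6, 0.5, 0.7]
grip_width: 0.0801
time_s: 18.95
tool_pos: [0.517, 0.1283, 0.2336]
tool_rot: [-179.9, 0.0, 84.5]
force: [-0.5, 0.4, -0.4]
grip_width: 0.0803
t 18.95 pos [0.517  0.1283 0.2336] rot [-1.7991e+02  2.0000e-02  8.4460e+01] F [-0.5  0.4 -0.4] w 80.3 q [ 27.7   7.4 -47.9  97.4   5.6  77.7  63.3]
shift [-2.203 -0.051  0.937] turn [-0.001  0.    -0.198] t 18.95
```

View pics/t9.png

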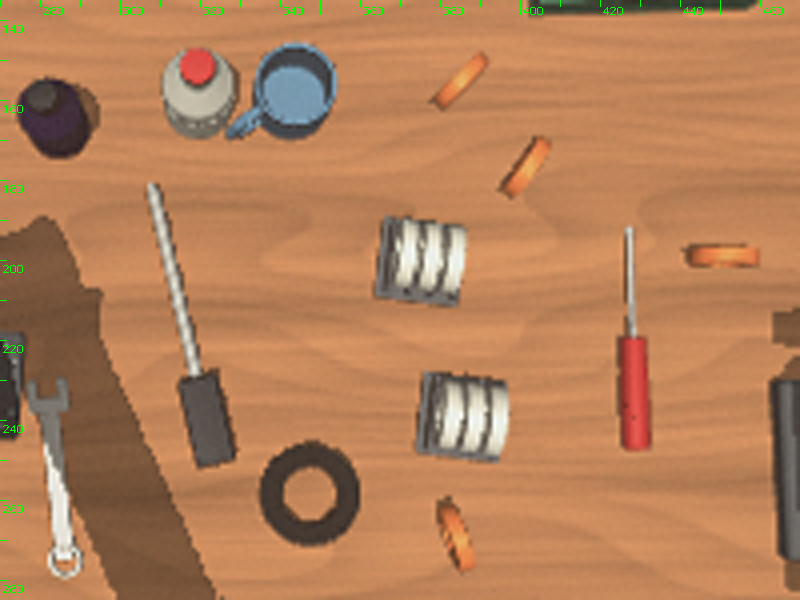

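```bash
python3 -m pendant '[[-0.12,0,0.05,0,0,-0.02],[-0.25,0,0.1,0,0,-0.05],[-0.37,0,0.15,0,0,-0.08],[-0.5,0,0.2,0,0,-0.1],[-0.62,0,0.25,0,0,-0.13],[-0.75,0,0.3,0,0,-0.15],[-0.87,0,0.35,0,0,-0.18],[-1,0,0.4,0,0,-0.2]]'
python3 - <<'E'
from h import *
st(); go((.4905,-.0905,.14),yaw=102.3)
E
```

```text
time_s: 20.0
tool_pos: [0.5083, 0.0295, 0.195]
tool_rot: [179.9, 0.0, 102.5]
force: [-0.1, 0.1, -0.1]
grip_width: 0.0804
t 20.0 pos [0.5083 0.0295 0.195 ] rot [1.7993e+02 1.0000e-02 1.0254e+02] F [-0.1  0.1 -0.1] w 80.4 q [ 36.6   4.8 -44.6 103.8   3.5  72.8  93.6]
shift [-1.132 -0.434  0.549] turn [0.001 0.    0.003] t 20.0
```

```bash
python3 -m pendant '[[-0.12,-0.05,0.05,0,0,0],[-0.25,-0.1,0.1,0,0,0],[-0.37,-0.15,0.15,0,0,0],[-0.5,-0.2,0.2,0,0,0],[-0.62,-0.25,0.3,0,0,0],[-0.75,-0.31,0.4,0,0,0],[-0.87,-0.37,0.5,0,0,0],[-1,-0.43,0.55,0,0,0]]'
python3 -m pendant '[[-0.07,0,0.05,0,0,0],[-0.13,0,0.1,0,0,0],[-0.13,0,0.2,0,0,0],[-0.13,0,0.3,0,0,0],[-0.13,0,0.4,0,0,0],[-0.13,0,0.5,0,0,0],[-0.13,0,0.5,0,0,0],[-0.13,0,0.5,0,0,0]]'
python3 - <<'E'
from h import *
st(); go((.4905,-.0905,.004),yaw=102.3)
t=cam("top"); s=cam("side"); rp=(.4788,-.0931,12.3)
crop(t,270,155,370,255,6,"t10.png"); crop(s,240,160,360,260,6,"s10.png")
E
```

```text
time_s: 21.0
tool_pos: [0.4868, -0.078, 0.1386]
tool_rot: [-179.9, -0.0, 102.5]
force: [-0.7, -0.4, 0.1]
grip_width: 0.0799
time_s: 22.0
tool_pos: [0.4905, -0.0899, 0.0897]
tool_rot: [180.0, 0.0, 102.5]
force: [0.4, -0.4, 0.7]
grip_width: 0.0802
t 22.0 pos [ 0.4905 -0.0899  0.0897] rot [1.7998e+02 1.0000e-02 1.0246e+02] F [ 0.4 -0.4  0.7] w 80.2 q [ 43.3   9.3 -38.4 112.2   6.6  60.6 104.5]
shift [-0.006 -0.001  0.857] turn [0.    0.    0.002] t 22.0
```

View pics/s10.png

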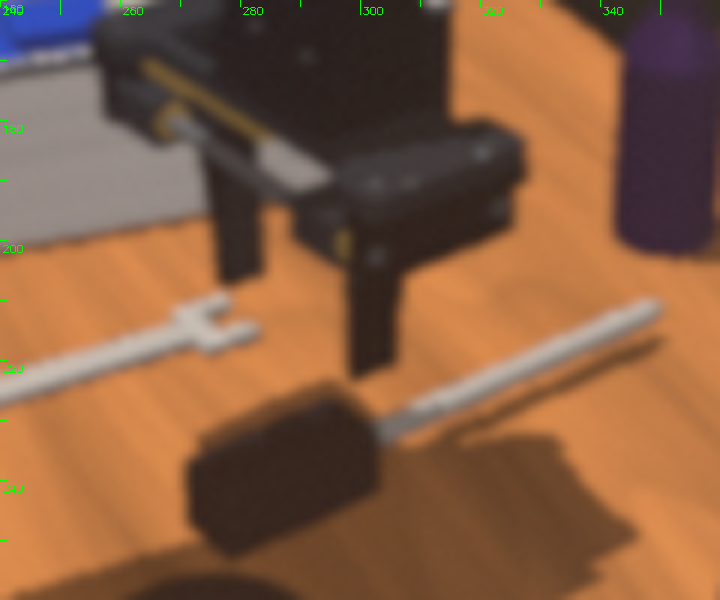

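View pics/t10.png

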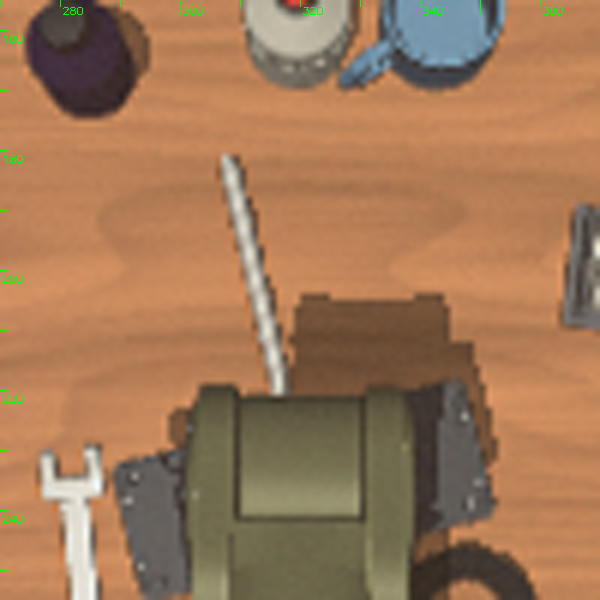

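```bash
python3 -m pendant '[[0,0,0.1,0,0,0],[0,0,0.25,0,0,0],[0,0,0.4,0,0,0],[0,0,0.55,0,0,0],[0,0,0.7,0,0,0],[0,0,0.8,0,0,0],[0,0,0.85,0,0,0],[0,0,0.85,0,0,0]]' 80
python3 -m pendant '[[0,0,0,0,0,0],[0,0,0,0,0,0],[0,0,0,0,0,0],[0,0,0,0,0,0],[0,0,0,0,0,0],[0,0,0,0,0,0],[0,0,0,0,0,0],[0,0,0,0,0,0]]' 0 50
python3 - <<'E'
from h import *
st()
E
```

```text
time_s: 23.1
tool_pos: [0.4902, -0.0898, 0.0043]
tool_rot: [-180.0, -0.0, 102.5]
force: [0.7, -0.0, 0.4]
grip_width: 0.0801
time_s: 24.1
tool_pos: [0.4903, -0.09, 0.0046]
tool_rot: [-180.0, 0.0, 102.4]
force: [-0.4, -0.8, 0.5]
grip_width: 0.0358
t 24.1 pos [ 0.4903 -0.09    0.0046] rot [-1.8000e+02  1.0000e-02  1.0244e+02] F [-0.4 -0.8  0.5] w 35.8 q [ 40.7  16.8 -36.7 116.   12.9  51.1  99.4]
```

```bash
python3 -m pendant '[[0,0,-0.1,0,0,0],[0,0,-0.25,0,0,0],[0,0,-0.4,0,0,0],[0,0,-0.55,0,0,0],[0,0,-0.7,0,0,0],[0,0,-0.85,0,0,0],[0,0,-0.95,0,0,0],[0,0,-1,0,0,0]]'
python3 -m pendant '[[0,0,-0.05,0,0,0.05],[0,0,-0.1,0,0,0.12],[0,0,-0.15,0,0,0.2],[0,0,-0.15,0,0,0.3],[0,0,-0.15,0,0,0.4],[0,0,-0.15,0,0,0.5],[0,0,-0.15,0,0,0.6],[0,0,-0.15,0,0,0.7]]'
python3 -m pendant '[[0,0,0,0,0,0.1],[0,0,0,0,0,0.2],[0,0,0,0,0,0.3],[0,0,0,0,0,0.4],[0,0,0,0,0,0.48],[0,0,0,0,0,0.52],[0,0,0,0,0,0.52],[0,0,0,0,0,0.52]]'
python3 - <<'E'
from h import *
st(); go((.511,-.055,.0416),yaw=-7.6)
t=cam("top"); s=cam("side")
crop(t,290,165,440,265,5,"t11.png"); crop(s,250,150,400,270,5,"s11.png")
E
```

```text
time_s: 25.1
tool_pos: [0.4905, -0.09, 0.1052]
tool_rot: [180.0, 0.0, 102.4]
force: [-0.2, -0.0, -2.3]
grip_width: 0.0359
time_s: 26.1
tool_pos: [0.4898, -0.0898, 0.1191]
tool_rot: [-179.9, 0.0, 39.2]
force: [-0.3, 0.4, -1.1]
grip_width: 0.0359
time_s: 27.1
tool_pos: [0.4901, -0.0899, 0.1193]
tool_rot: [-180.0, 0.0, -7.3]
force: [-0.6, 0.4, -2.9]
grip_width: 0.0357
t 27.1 pos [ 0.4901 -0.0899  0.1193] rot [-1.80e+02  3.00e-02 -7.29e+00] F [-0.6  0.4 -2.9] w 35.7 q [ 37.    6.4 -31.2 110.7   3.7  63.9  -2.9]
shift [ 0.164 -0.372  0.777] turn [-0.     0.     0.003] t 27.1
```

View pics/s11.png

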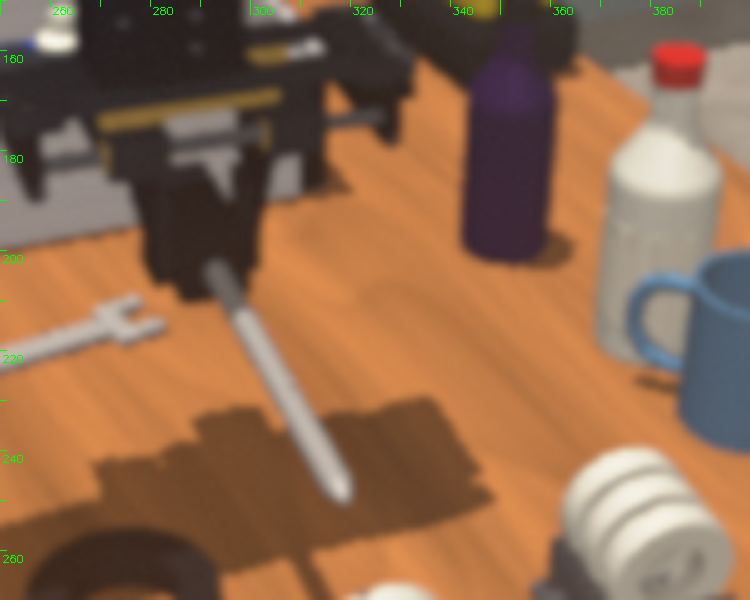

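View pics/t11.png

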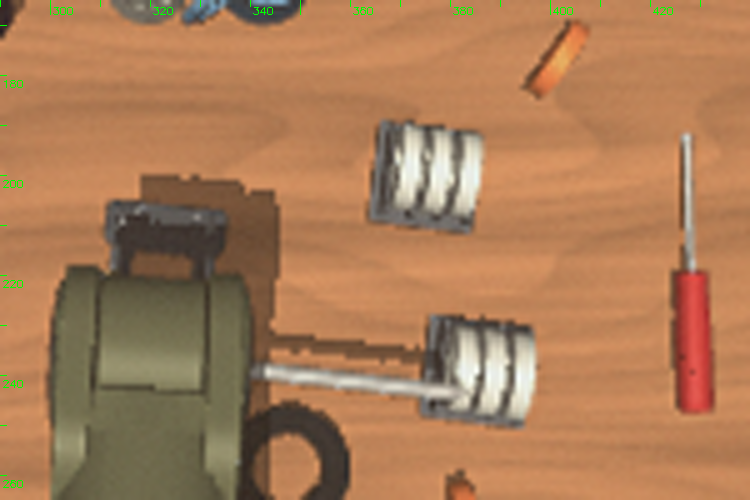

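```bash
cat >> h.py <<'E'
def rodpts(g=.012,h=.0134):
    o=env.get_obs(); R0=R.from_euler('xyz',o["tool_rot"],degrees=True)
    f=lambda x,r=0,zz=0:o["tool_pos"]+R0.apply([r,x-g,-h+zz])
    return f
E
python3 - <<'E'
from h import *
f=rodpts(); t=cam("top"); s=cam("side")
print("tip",f(.22),"side",proj(s,f(.22)),"top",proj(t,f(.22)))
print("base side",proj(s,f(.04)),"top",proj(t,f(.06)))
L=[([f(.04),f(.22)],(0,0,255))]
overlay(s,L,250,150,400,270,5,"o11.png"); overlay(t,L,330,215,420,265,8,"o12.png")
E
```

```text
tip [ 0.46366648 -0.29619422  0.13280294] side [[320.13166511 250.19644908]] top [[383.52720261 242.74600488]]
base side [[293.1776131  204.44418616]] top [[334.94265706 237.82592409]]
```

View pics/o11.png

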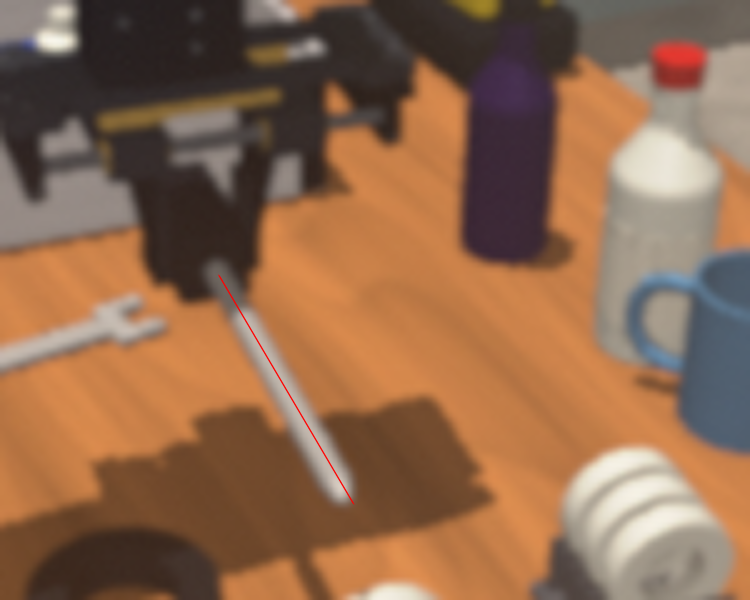

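View pics/o12.png

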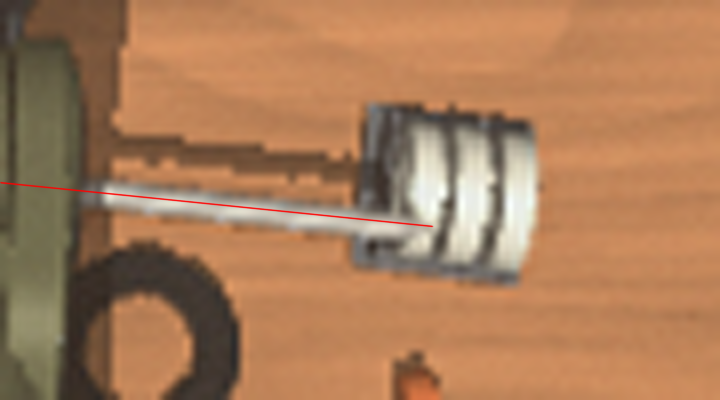

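```bash
python3 -m pendant '[[0.05,-0.12,0,0,0,0],[0.1,-0.25,0,0,0,0],[0.16,-0.37,0,0,0,0],[0.16,-0.37,0.15,0,0,0],[0.16,-0.37,0.35,0,0,0],[0.16,-0.37,0.55,0,0,0],[0.16,-0.37,0.75,0,0,0],[0.16,-0.37,0.78,0,0,0]]'
python3 -m pendant '[[0,0,0,0,0,0],[0,0,0,0,0,0],[0,0,0,0,0,0],[0,0,0,0,0,0],[0,0,0,0,0,0],[0,0,0,0,0,0],[0,0,0,0,0,0],[0,0,0,0,0,0]]'
python3 - <<'E'
from h import *
st(); f=rodpts(); t=cam("top"); s=cam("side")
print("tip",f(.22))
crop(t,320,205,410,265,8,"t13.png"); crop(s,270,210,370,330,6,"s13.png")
L=[([f(.04),f(.22)],(0,0,255))]
overlay(s,L,270,210,370,330,6,"o13.png")
E
```

```text
time_s: 28.3
tool_pos: [0.5088, -0.0554, 0.0392]
tool_rot: [-180.0, 0.3, -7.4]
force: [-1.0, -0.0, -2.2]
grip_width: 0.0355
time_s: 29.3
tool_pos: [0.5109, -0.0553, 0.0415]
tool_rot: [180.0, 0.0, -7.4]
force: [0.6, 0.6, -3.0]
grip_width: 0.0358
t 29.3 pos [ 0.5109 -0.0553  0.0415] rot [180.     0.    -7.35] F [ 0.6  0.6 -3. ] w 35.8 q [ 32.4  14.4 -32.1 112.7   9.2  55.4 -11.5]
tip [ 0.48423671 -0.26157899  0.05491479]
```

View pics/s13.png

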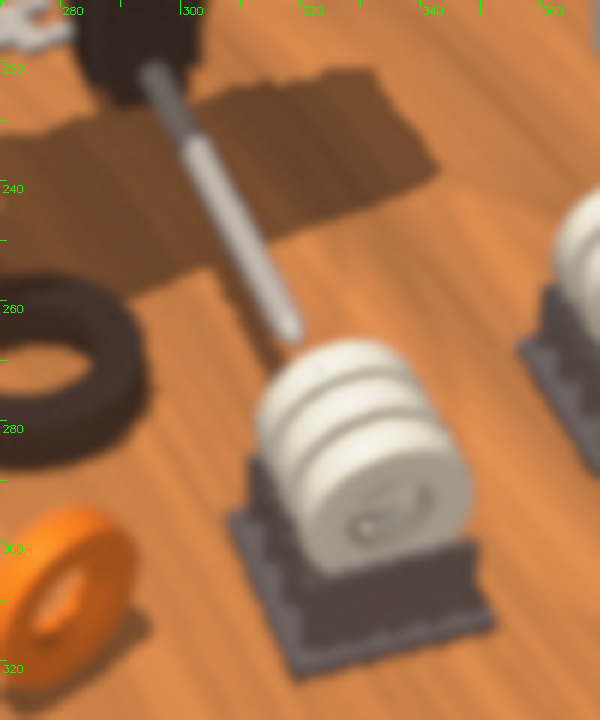

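View pics/t13.png

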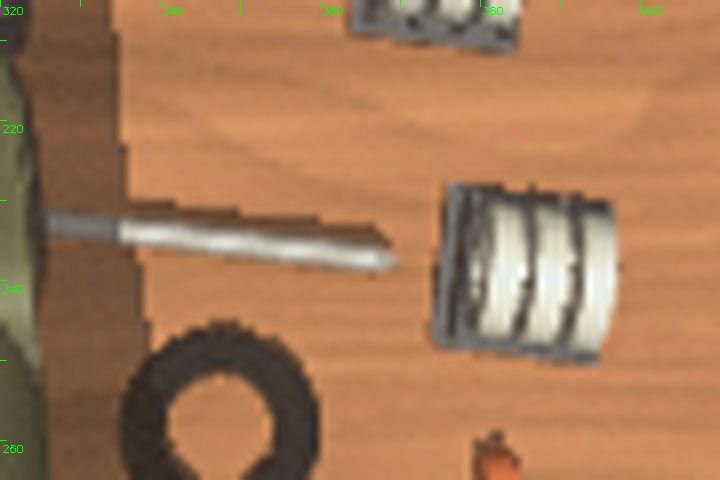

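```bash
python3 - <<'E'
from h import *
f=rodpts(); s=cam("side")
for x in(.22,.28-.027,.28+.027): print(x,((proj(s,f(x))[0]-[270,210]+.5)*6).round(0))
a=np.linspace(0,6.3,40)
L=[([f(.04),f(.31)],(0,0,255))]
for x in (.253,.307): L+=[([f(x,.03*np.cos(b),.03*np.sin(b)) for b in a],(255,0,0)),([f(x,.015*np.cos(b),.015*np.sin(b)) for b in a],(0,200,0))]
overlay(s,L,270,210,370,330,6,"o14.png")
E
```

```text
0.22 [306. 345.]
0.253 [339. 406.]
0.30700000000000005 [399. 514.]
```

View pics/o14.png

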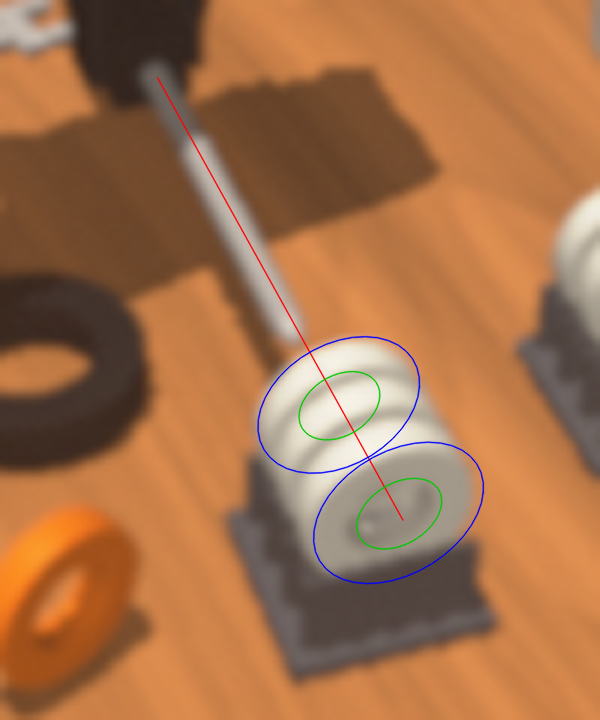

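```bash
python3 -m pendant '[[0,0.06,0,0,0,0],[0,0.15,0,0,0,0],[0,0.25,0,0,0,0],[0,0.35,0,0,0,0],[0,0.45,0,0,0,0],[0,0.55,0,0,0,0],[0,0.65,0,0,0,0],[0,0.7,0,0,0,0]]'
python3 - <<'E'
from h import *
st(); f=rodpts(); t=cam("top"); s=cam("side")
print("tip",f(.22))
crop(t,320,205,410,265,8,"t15.png"); crop(s,270,210,370,330,6,"s15.png")
E
```

```text
time_s: 30.45
tool_pos: [0.5018, -0.1257, 0.0415]
tool_rot: [180.0, 0.0, -7.4]
force: [-0.8, 0.6, -1.7]
grip_width: 0.0356
t 30.45 pos [ 0.5018 -0.1257  0.0415] rot [179.98   0.    -7.4 ] F [-0.8  0.6 -1.7] w 35.6 q [ 37.9  14.4 -29.6 112.3   8.6  55.4  -3.2]
tip [ 0.47495541 -0.3319221   0.05497912]
```

View pics/s15.png

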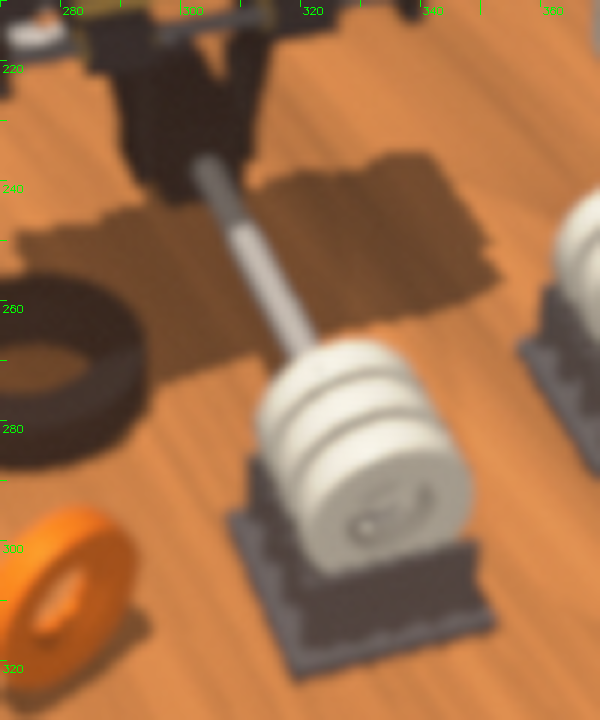

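View pics/t15.png

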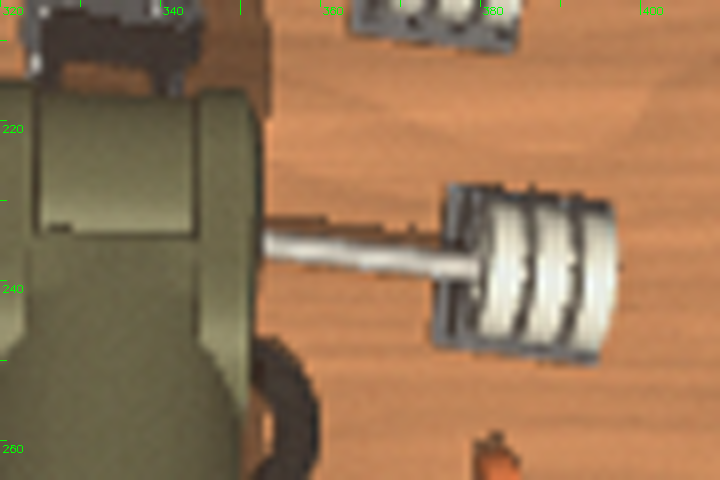

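```bash
python3 -m pendant '[[0,0.06,0,0,0,0],[0,0.15,0,0,0,0],[0,0.3,0,0,0,0],[0,0.45,0,0,0,0],[0,0.6,0,0,0,0],[0,0.75,0,0,0,0],[0,0.9,0,0,0,0],[0,0.95,0,0,0,0]]'
python3 - <<'E'
from h import *
st(); f=rodpts(); t=cam("top"); s=cam("side")
print("tip",f(.22))
crop(t,320,195,440,265,6,"t16.png"); crop(s,270,210,390,330,6,"s16.png")
E
```

```text
time_s: 31.55
tool_pos: [0.4894, -0.2205, 0.0415]
tool_rot: [180.0, 0.0, -7.5]
force: [0.7, 1.5, -2.0]
grip_width: 0.0354
t 31.55 pos [ 0.4894 -0.2205  0.0415] rot [ 1.7998e+02  1.0000e-02 -7.4600e+00] F [ 0.7  1.5 -2. ] w 35.4 q [ 44.7  16.2 -26.1 109.8   8.5  56.    7.2]
tip [ 0.46241548 -0.42673405  0.05496081]
```

View pics/s16.png

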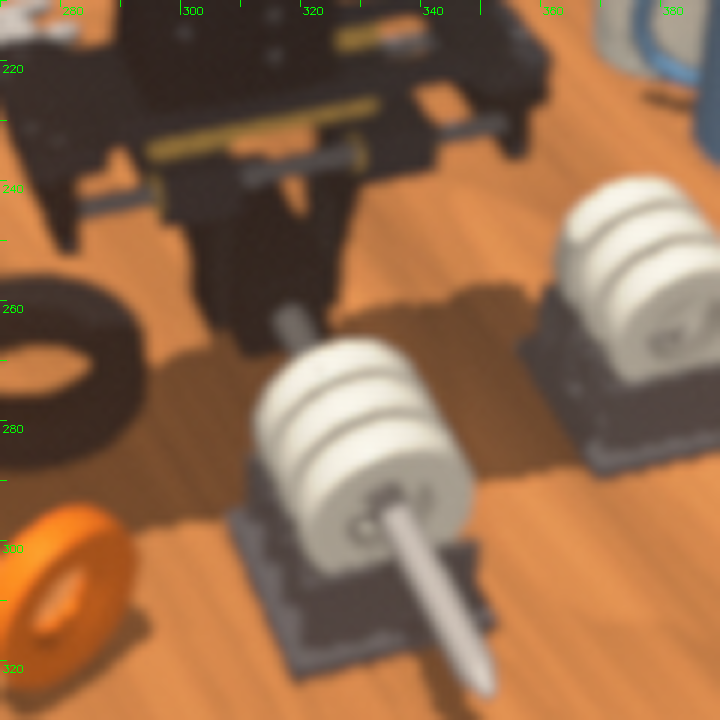

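View pics/t16.png

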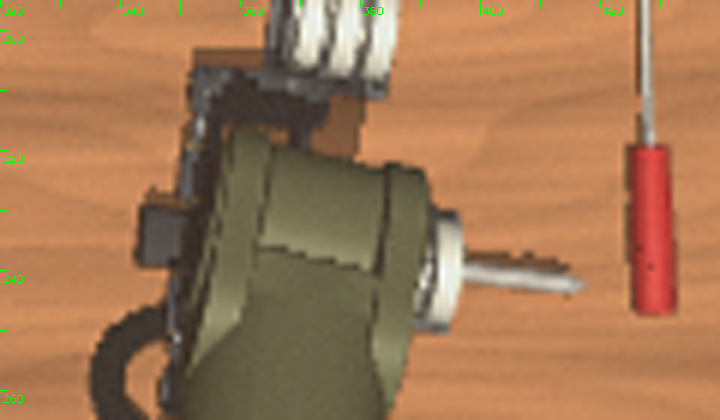

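```bash
python3 -m pendant '[[0,0,-0.05,0,0,0],[0,0,-0.1,0,0,0],[0,0,-0.2,0,0,0],[0,0,-0.33,0,0,0],[0,0,-0.48,0,0,0],[0,0,-0.65,0,0,0],[0,0,-0.8,0,0,0],[0,0,-0.9,0,0,0]]'
python3 -m pendant '[[0,0,-0.05,-0.05,0,0],[0,0,-0.1,-0.1,0,0],[0,0,-0.2,-0.15,0,0],[0,0,-0.3,-0.2,0,0],[0,0,-0.4,-0.25,0,0],[0,0,-0.4,-0.3,0,0],[0,0,-0.4,-0.3,0,0],[0,0,-0.4,-0.3,0,0]]'
python3 - <<'E'
from h import *
st(); t=cam("top"); s=cam("side")
crop(t,320,155,460,265,5,"t17.png"); crop(s,240,170,400,330,5,"s17.png")
E
```

```text
time_s: 32.65
tool_pos: [0.4901, -0.2191, 0.133]
tool_rot: [180.0, -0.1, -7.4]
force: [-0.8, 0.8, -3.7]
grip_width: 0.0358
time_s: 33.65
tool_pos: [0.4896, -0.2193, 0.1715]
tool_rot: [153.1, 0.0, -7.4]
force: [-0.2, -0.5, -3.4]
grip_width: 0.0358
t 33.65 pos [ 0.4896 -0.2193  0.1715] rot [ 1.5307e+02  2.0000e-02 -7.4000e+00] F [-0.2 -0.5 -3.4] w 35.8 q [ 32.1   7.6 -31.  108.   32.5  71.8 -18.3]
```

View pics/s17.png

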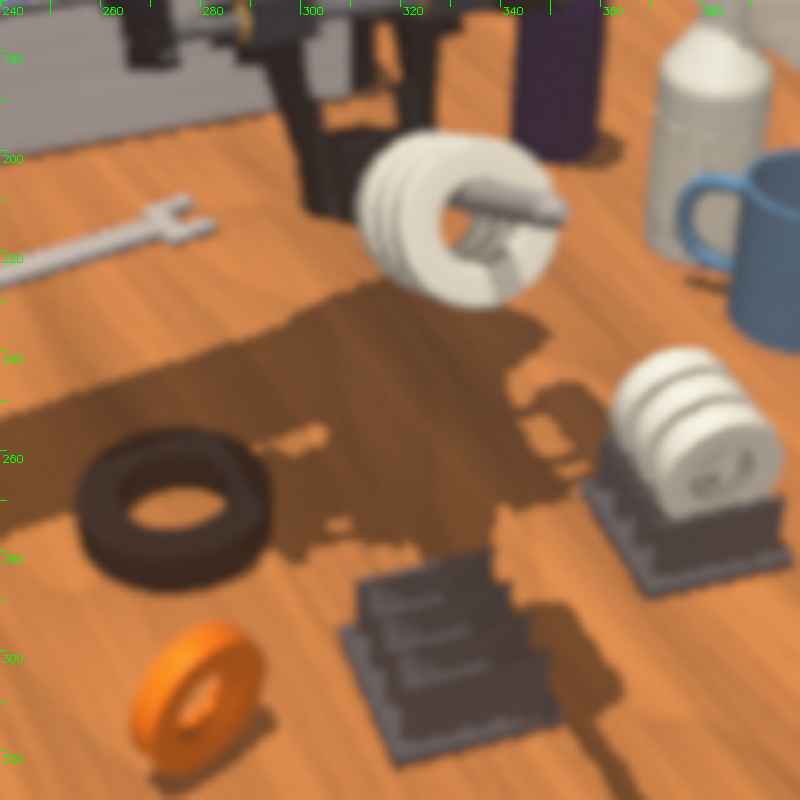

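View pics/t17.png

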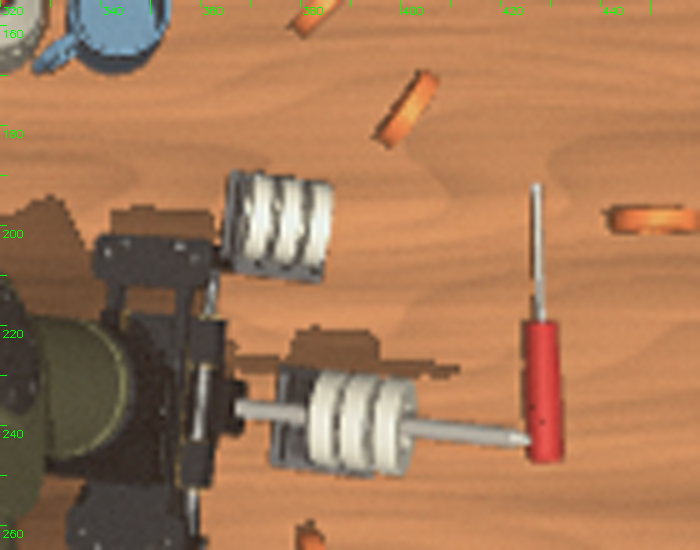

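```bash
python3 -m pendant '[[0,0,-0.1,-0.06,0,0],[0,0,-0.2,-0.12,0,0],[0,0,-0.2,-0.18,0,0],[0,0,-0.2,-0.22,0,0],[0,0,-0.2,-0.22,0,0],[0,0,-0.2,-0.22,0,0],[0,0,-0.2,-0.22,0,0],[0,0,-0.2,-0.22,0,0]]'
python3 - <<'E'
from h import *
st(); t=cam("top"); s=cam("side")
crop(t,320,155,460,265,5,"t18.png"); crop(s,240,130,400,290,5,"s18.png")
E
```

```text
time_s: 34.75
tool_pos: [0.4909, -0.2105, 0.1899]
tool_rot: [133.2, -0.1, -7.4]
force: [0.3, 0.9, -3.8]
grip_width: 0.0356
t 34.75 pos [ 0.4909 -0.2105  0.1899] rot [ 1.3321e+02 -6.0000e-02 -7.4200e+00] F [ 0.3  0.9 -3.8] w 35.6 q [ 21.3  13.7 -33.5 109.3  51.   84.3 -37.4]
```

View pics/s18.png

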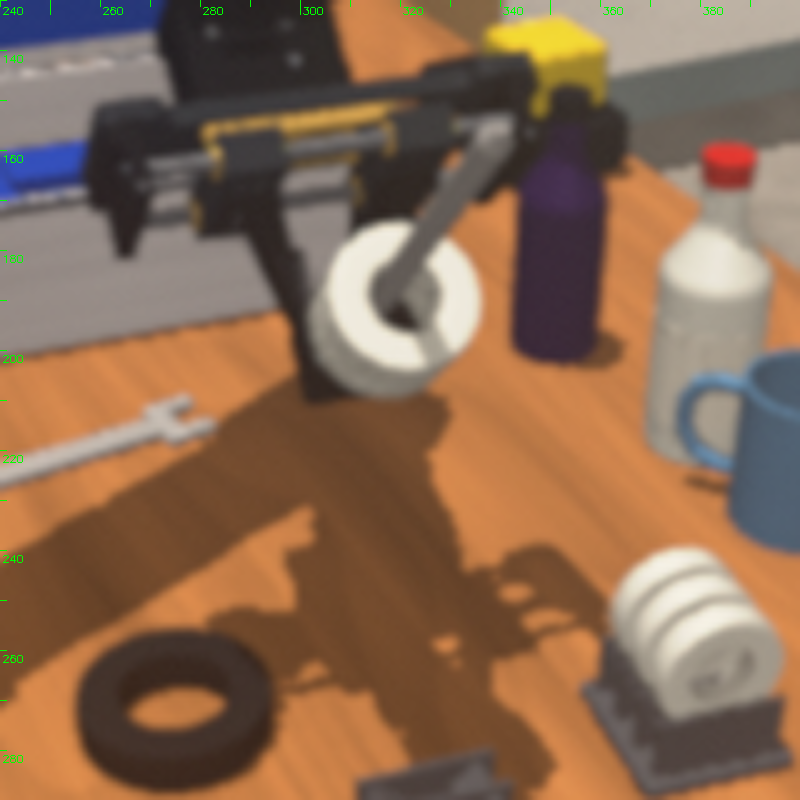

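View pics/t18.png

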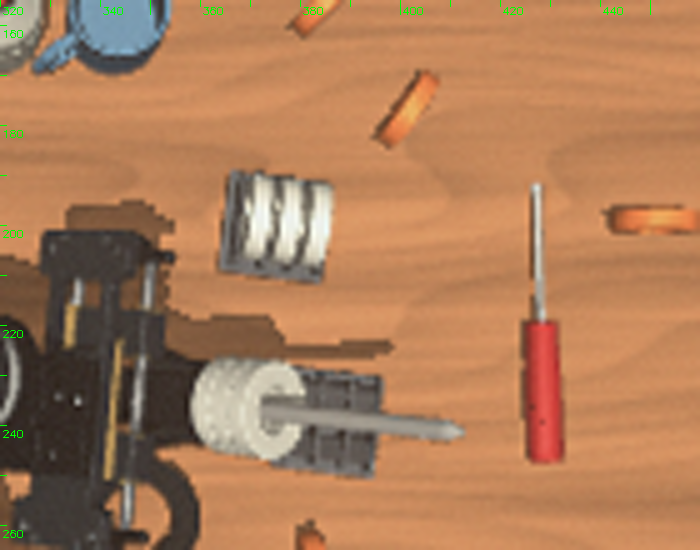

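```bash
cat >> h.py <<'E'
def Rrod(rodyaw,roll=0,pitch=0):
    # tool orientation holding rod: rod along tool +y; roll leans; pitch>0 = tip up
    return R.from_euler('z',rodyaw+90,degrees=True)*R.from_euler('x',180,degrees=True)*R.from_euler('x',-pitch,degrees=True)*R.from_euler('y',roll,degrees=True)
def tcp_for(origin,Rt,g=.012,h=.0134):
    return np.array(origin)-Rt.apply([0,-g,-h])
E
python3 - <<'E'
from h import *
st(); Rt=Rrod(-97,30,0); print(Rt.as_matrix().round(2)); d=np.array([np.cos(np.radians(-97)),np.sin(np.radians(-97)),0])
F=np.array([.619,-.289,.055]); T=tcp_for(F-.27*d,Rt); print(T)
Rm=Rrod(-97,30,0)
go((.55,-.13,.2),Rt=Rt)
E
```

```text
t 34.85 pos [ 0.4909 -0.2102  0.1897] rot [ 1.332e+02 -3.000e-02 -7.390e+00] F [ 0.5  0.5 -2.7] w 36.0 q [ 21.3  13.8 -33.5 109.3  51.   84.3 -37.4]
[[ 0.86 -0.12  0.5 ]
 [-0.11 -0.99 -0.06]
 [ 0.5   0.   -0.87]]
[ 0.65709235 -0.03373962  0.04339526]
shift [ 0.483 -0.522 -0.706] turn [0.509 0.316 0.132] t 34.85
```

```bash
python3 -m pendant '[[0.06,-0.06,-0.08,0.06,0.03,0.02],[0.12,-0.13,-0.18,0.13,0.08,0.03],[0.18,-0.2,-0.27,0.2,0.12,0.05],[0.24,-0.26,-0.35,0.27,0.17,0.07],[0.3,-0.33,-0.44,0.34,0.21,0.09],[0.36,-0.4,-0.53,0.4,0.25,0.1],[0.42,-0.46,-0.62,0.46,0.29,0.12],[0.48,-0.52,-0.7,0.51,0.32,0.13]]'
python3 - <<'E'
from h import *
st(); go((.657,-.034,.1),Rt=Rrod(-97,30,0))
f=rodpts(); t=cam("top"); s=cam("side")
L=[([f(.04),f(.22)],(0,0,255))]
overlay(s,L,240,130,400,290,5,"s19.png"); overlay(t,L,290,155,430,265,5,"t19.png")
E
```

```text
time_s: 35.85
tool_pos: [0.5482, -0.1304, 0.1991]
tool_rot: [-179.9, -30.2, -6.7]
force: [0.0, 0.1, -3.0]
grip_width: 0.0356
t 35.85 pos [ 0.5482 -0.1304  0.1991] rot [-179.9   -30.2    -6.67] F [ 0.   0.1 -3. ] w 35.6 q [ 30.8 -11.8 -16.  123.2 -11.4  38.7  14.7]
shift [ 0.338 -1.082  1.345] turn [-0.003 -0.002  0.003] t 35.85
```

View pics/s19.png

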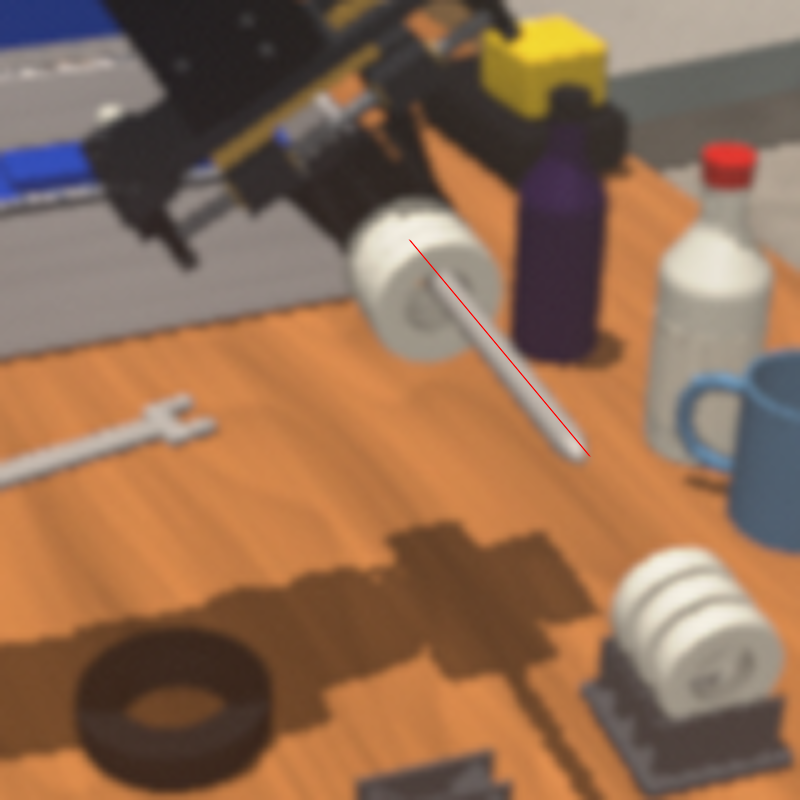

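View pics/t19.png

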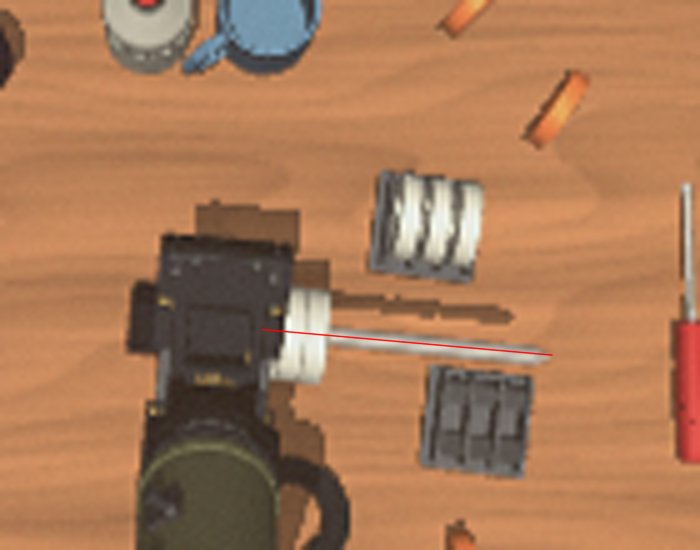

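```bash
python3 -m pendant '[[0.02,-0.07,0.08,0,0,0],[0.05,-0.14,0.17,0,0,0],[0.08,-0.21,0.25,0,0,0],[0.1,-0.28,0.34,0,0,0],[0.12,-0.35,0.42,0,0,0],[0.14,-0.42,0.5,0,0,0],[0.16,-0.48,0.58,0,0,0],[0.17,-0.54,0.67,0,0,0]]'
python3 - <<'E'
from h import *
st(); go((.657,-.034,.1),Rt=Rrod(-97,30,0))
E
```

```text
time_s: 36.95
tool_pos: [0.6045, -0.0818, 0.1499]
tool_rot: [-180.0, -30.3, -6.7]
force: [0.2, -0.4, -3.7]
grip_width: 0.0358
t 36.95 pos [ 0.6045 -0.0818  0.1499] rot [-179.97  -30.25   -6.67] F [ 0.2 -0.4 -3.7] w 35.8 q [ 29.4  -2.5 -24.1 121.3  -0.4  30.8  -1.3]
shift [ 0.151 -0.536  0.666] turn [-0.002 -0.003  0.003] t 36.95
```

```bash
python3 -m pendant '[[0.02,-0.07,0.08,0,0,0],[0.05,-0.14,0.17,0,0,0],[0.08,-0.21,0.25,0,0,0],[0.1,-0.28,0.34,0,0,0],[0.12,-0.35,0.42,0,0,0],[0.13,-0.42,0.5,0,0,0],[0.14,-0.48,0.58,0,0,0],[0.15,-0.54,0.66,0,0,0]]'
python3 - <<'E'
from h import *
st(); go((.657,-.034,.0434),Rt=Rrod(-97,30,0))
E
```

```text
time_s: 37.95
tool_pos: [0.6566, -0.0334, 0.1002]
tool_rot: [-179.9, -30.2, -6.7]
force: [-0.2, 0.7, -3.3]
grip_width: 0.0357
t 37.95 pos [ 0.6566 -0.0334  0.1002] rot [-179.93  -30.24   -6.7 ] F [-0.2  0.7 -3.3] w 35.7 q [ 23.1   7.8 -26.1 117.9  17.7  26.  -22.5]
shift [-0.282  0.006  0.493] turn [-0.002 -0.003  0.003] t 37.95
```

```bash
python3 -m pendant '[[-0.05,0,0.08,0,0,0],[-0.1,0,0.17,0,0,0],[-0.15,0,0.25,0,0,0],[-0.2,0,0.35,0,0,0],[-0.25,0,0.44,0,0,0],[-0.28,0,0.49,0,0,0.003],[-0.28,0,0.49,0,0,0.003],[-0.28,0,0.49,0,0,0.003]]'
python3 - <<'E'
from h import *
st(); go((.657,-.034,.0434),Rt=Rrod(-97,30,0))
f=rodpts(); t=cam("top"); s=cam("side"); print(f(.22),f(0))
a=np.linspace(0,6.3,40); L=[([f(.04),f(.31)],(0,0,255))]
R0=R.from_euler('xyz',env.get_obs()["tool_rot"],degrees=True)
for x in (.243,.297): L+=[([f(x,r*np.cos(b),r*np.sin(b)) for b in a],c) for r,c in((.03,(255,0,0)),(.015,(0,200,0)))]
overlay(s,L,280,150,400,270,6,"s20.png"); crop(t,310,165,410,225,7,"t20.png")
E
```

```text
time_s: 38.95
tool_pos: [0.657, -0.0337, 0.0447]
tool_rot: [-179.8, -30.3, -7.0]
force: [-0.6, -1.0, -3.6]
grip_width: 0.0357
t 38.95 pos [ 0.657  -0.0337  0.0447] rot [-179.81  -30.28   -6.97] F [-0.6 -1.  -3.6] w 35.7 q [ 19.1  12.7 -22.3 120.2  26.9  19.8 -31.5]
shift [-0.006  0.003  0.011] turn [-0.002 -0.003  0.   ] t 38.95
[ 0.62539862 -0.23942307  0.05563562] [ 0.65170665 -0.02100267  0.05627869]
```

View pics/s20.png

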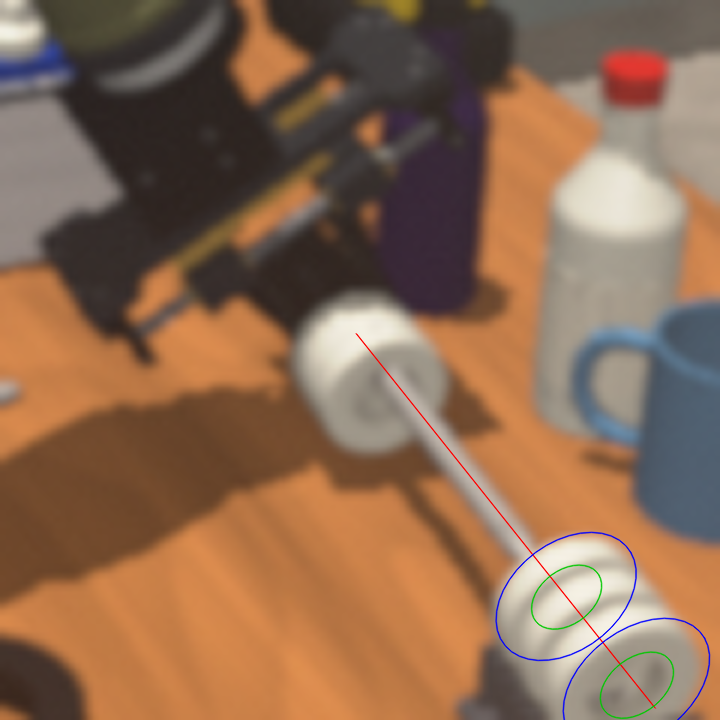

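View pics/t20.png

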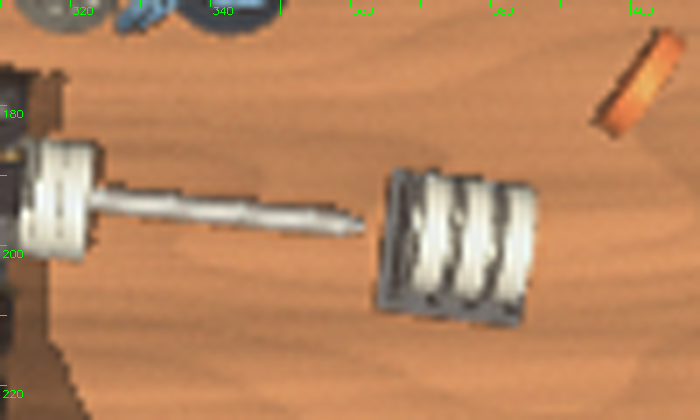

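```bash
python3 -m pendant '[[0.01,0.06,0,0,0,0],[0.01,0.13,0.01,0,0,0],[0.01,0.2,0.01,0,0,0],[0.01,0.28,0.01,0,0,0],[0.01,0.36,0.01,0,0,0],[0.01,0.44,0.01,0,0,0],[0.01,0.5,0.01,0,0,0],[0.01,0.5,0.01,0,0,0]]'
python3 - <<'E'
from h import *
st(); t=cam("top"); s=cam("side")
crop(s,310,190,430,310,6,"s21.png"); crop(t,310,165,410,225,7,"t21.png")
E
```

```text
time_s: 40.05
tool_pos: [0.6518, -0.0845, 0.0436]
tool_rot: [-179.8, -30.2, -7.0]
force: [-0.3, -0.3, -2.7]
grip_width: 0.0355
t 40.05 pos [ 0.6518 -0.0845  0.0436] rot [-179.81  -30.22   -7.04] F [-0.3 -0.3 -2.7] w 35.5 q [ 27.7  13.  -25.  120.2  20.4  18.7 -19.9]
```

View pics/s21.png

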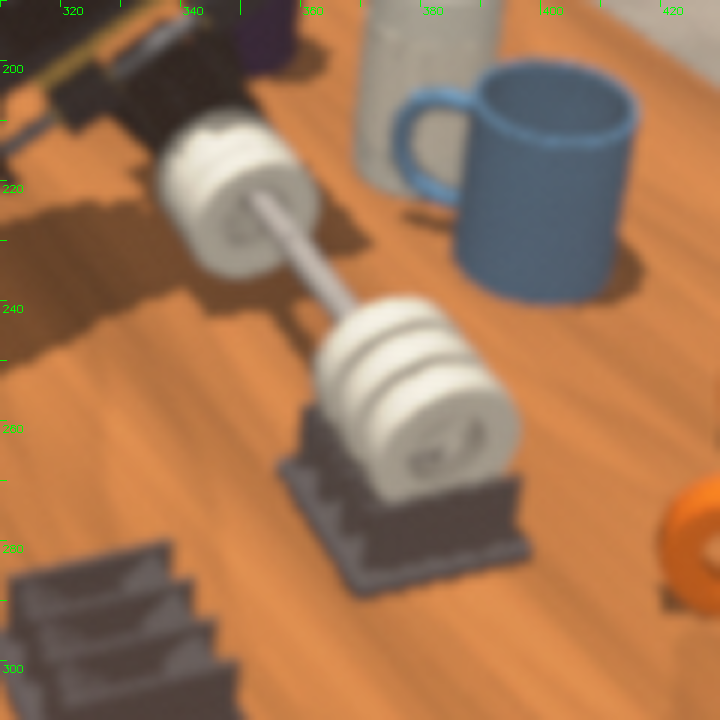

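View pics/t21.png

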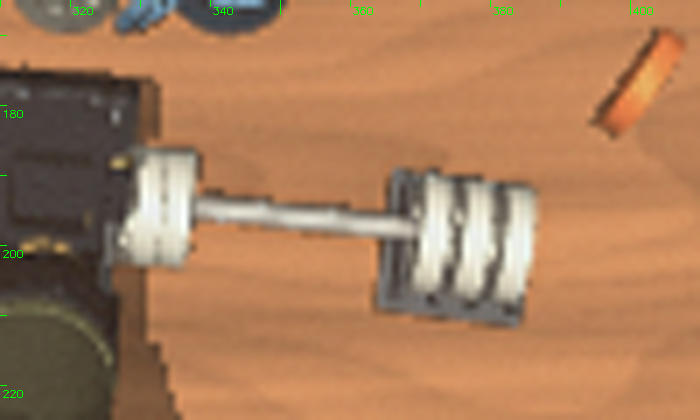

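```bash
python3 -m pendant '[[0,0.06,0,0,0,0],[0,0.15,0,0,0,0],[0,0.26,0,0,0,0],[0,0.38,0,0,0,0],[0,0.5,0,0,0,0],[0,0.62,0,0,0,0],[0,0.74,0,0,0,0],[0,0.82,0,0,0,0]]'
python3 - <<'E'
from h import *
st(); t=cam("top"); s=cam("side")
crop(s,310,190,430,310,6,"s22.png"); crop(t,310,165,410,225,7,"t22.png")
E
```

```text
time_s: 41.15
tool_pos: [0.6418, -0.1665, 0.0434]
tool_rot: [-179.8, -30.2, -7.0]
force: [-0.2, -0.2, -3.5]
grip_width: 0.0353
t 41.15 pos [ 0.6418 -0.1665  0.0434] rot [-179.83  -30.22   -7.05] F [-0.2 -0.2 -3.5] w 35.3 q [ 42.7  14.7 -30.7 119.   10.6  18.5  -1.3]
```

View pics/s22.png

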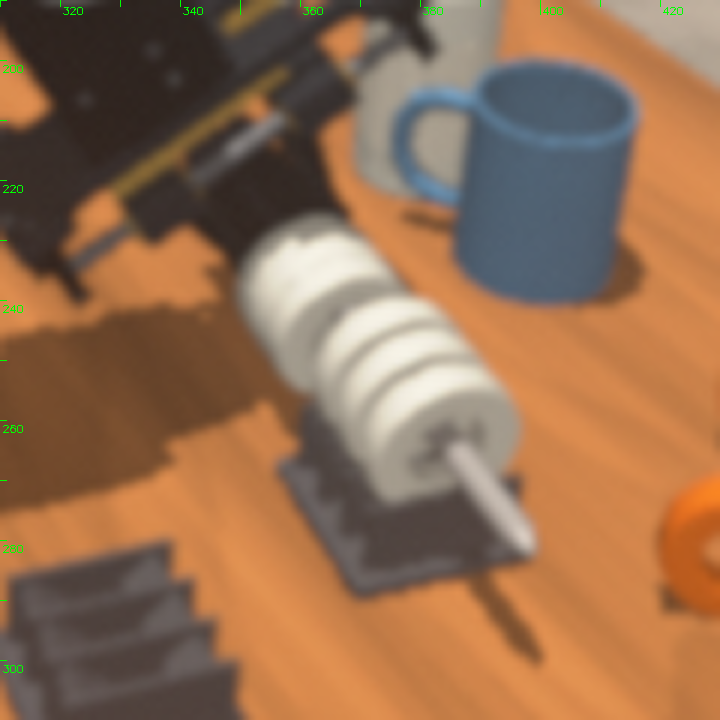

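View pics/t22.png

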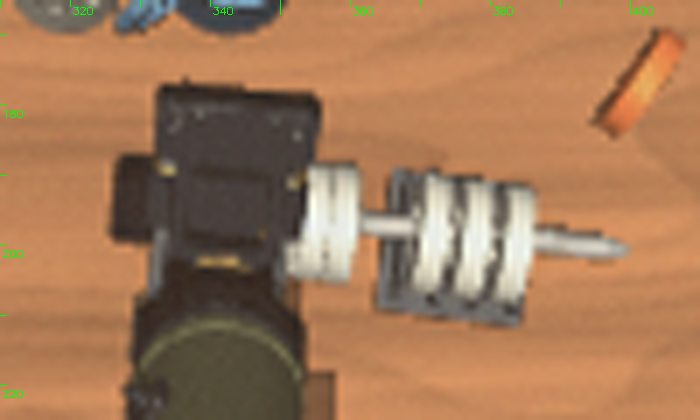

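```bash
python3 -m pendant '[[0.025,0,-0.04,0,0,0],[0.05,0,-0.09,0,0,0],[0.1,0,-0.17,0,0,0],[0.17,0,-0.29,0,0,0],[0.25,0,-0.43,0,0,0],[0.33,0,-0.57,0,0,0],[0.42,0,-0.73,0,0,0],[0.5,0,-0.87,0,0,0]]'
python3 - <<'E'
from h import *
st(); t=cam("top"); s=cam("side")
crop(s,310,170,430,290,6,"s23.png")
go((.6,-.16,.2),Rt=Rrod(-97,0,20))
E
```

```text
time_s: 42.25
tool_pos: [0.6417, -0.1654, 0.1455]
tool_rot: [-179.8, -30.3, -7.0]
force: [0.4, -0.6, -4.1]
grip_width: 0.0353
t 42.25 pos [ 0.6417 -0.1654  0.1455] rot [-179.84  -30.29   -6.96] F [ 0.4 -0.6 -4.1] w 35.3 q [ 49.2   6.  -36.3 114.4  -0.4  30.7   7.4]
shift [-0.107 -0.006 -0.676] turn [-0.218 -0.336 -0.058] t 42.35
```

View pics/s23.png

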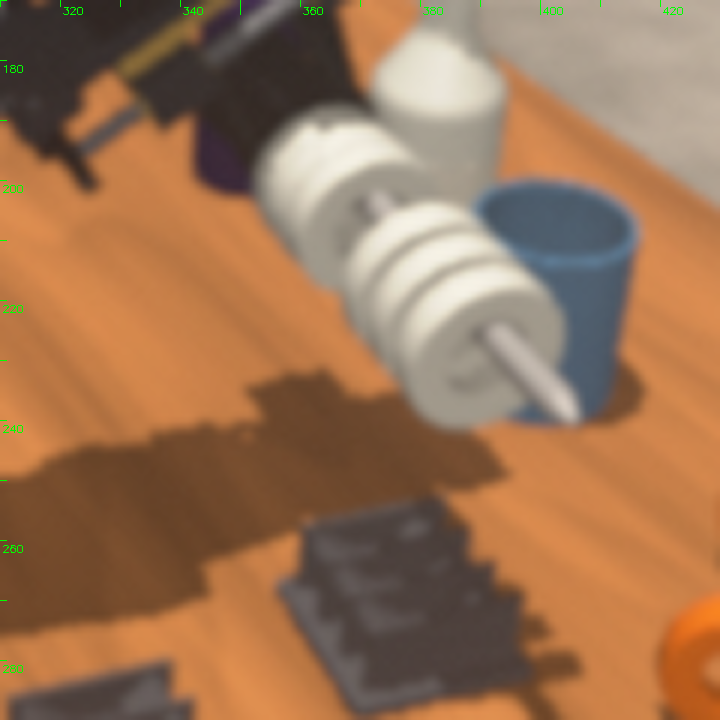

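```bash
python3 - <<'E'
from h import *
go((.55,-.12,.23),Rt=Rrod(-97,0,46))
E
python3 -m pendant '[[-0.05,-0.02,-0.1,0,0,0],[-0.1,-0.04,-0.2,-0.02,-0.03,0],[-0.16,-0.07,-0.3,-0.07,-0.08,-0.02],[-0.22,-0.1,-0.4,-0.14,-0.13,-0.04],[-0.29,-0.13,-0.55,-0.21,-0.18,-0.06],[-0.34,-0.16,-0.7,-0.27,-0.22,-0.08],[-0.38,-0.19,-0.8,-0.34,-0.26,-0.1],[-0.38,-0.2,-0.9,-0.4,-0.3,-0.11]]'
python3 - <<'E'
from h import *
st()
go((.53,-.1,.25),Rt=Rrod(-97,0,46))
E
```

```text
shift [-0.424 -0.344 -1.211] turn [-0.5   -0.321 -0.135] t 42.35
time_s: 43.35
tool_pos: [0.5657, -0.1344, 0.202]
tool_rot: [143.1, -1.8, -6.0]
force: [1.0, 0.0, -4.2]
grip_width: 0.0356
t 43.35 pos [ 0.5657 -0.1344  0.202 ] rot [143.15  -1.82  -5.99] F [ 1.   0.  -4.2] w 35.6 q [ 22.3  18.6 -39.6  98.2  46.   85.7 -35.2]
shift [-0.375  0.051 -0.577] turn [-0.102 -0.023 -0.005] t 43.35
```

```bash
python3 -m pendant '[[-0.05,0,-0.1,-0.03,-0.01,0],[-0.11,0,-0.2,-0.07,-0.02,0],[-0.17,0.01,-0.3,-0.1,-0.02,0],[-0.23,0.02,-0.4,-0.12,-0.02,0],[-0.3,0.03,-0.5,-0.12,-0.02,0],[-0.37,0.04,-0.57,-0.12,-0.02,0],[-0.37,0.04,-0.57,-0.12,-0.02,0],[-0.37,0.04,-0.57,-0.12,-0.02,0]]'
python3 - <<'E'
from h import *
st(); t=cam("top"); s=cam("side")
crop(t,290,155,430,265,5,"t24.png"); crop(s,240,100,400,260,5,"s24.png")
go((.5,-.05,.27),Rt=Rrod(-60,0,5))
E
```

```text
time_s: 44.35
tool_pos: [0.5311, -0.1019, 0.2494]
tool_rot: [132.4, -0.7, -7.3]
force: [0.9, 0.0, -3.3]
grip_width: 0.036
t 44.35 pos [ 0.5311 -0.1019  0.2494] rot [132.4   -0.67  -7.31] F [ 0.9  0.  -3.3] w 36.0 q [ 14.4  18.9 -40.1  97.9  50.3  98.5 -41.4]
shift [-0.372 -0.162 -0.495] turn [ 0.458  0.182 -0.383] t 44.45
```

View pics/s24.png

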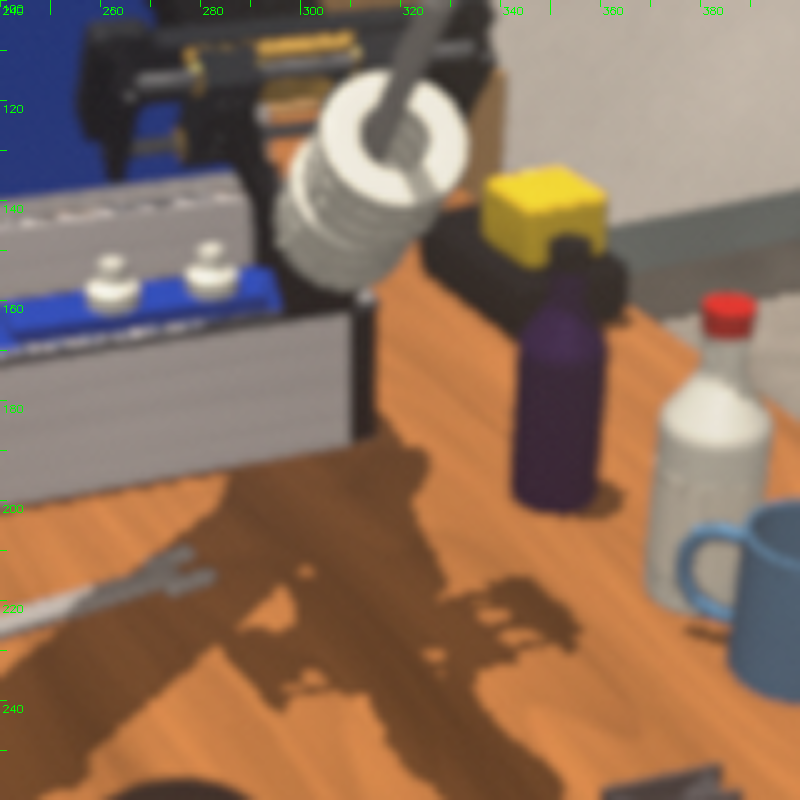

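View pics/t24.png

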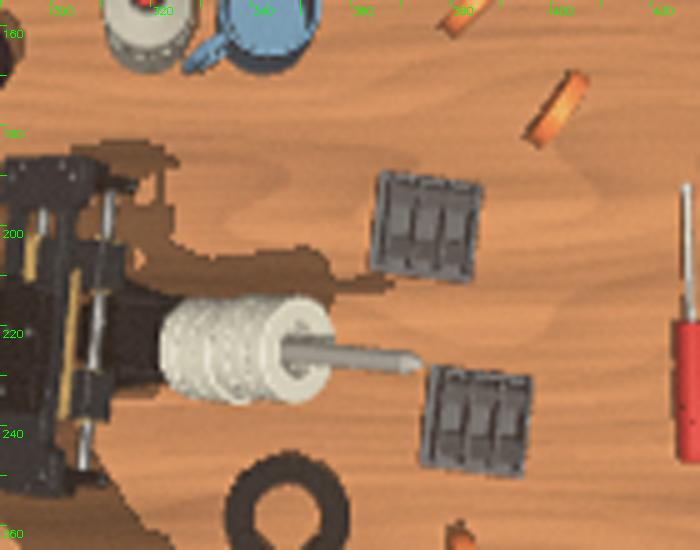

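```bash
python3 -m pendant '[[-0.05,-0.02,-0.06,0.06,0.02,-0.05],[-0.1,-0.04,-0.12,0.12,0.05,-0.1],[-0.15,-0.06,-0.19,0.18,0.07,-0.15],[-0.2,-0.08,-0.26,0.24,0.1,-0.2],[-0.25,-0.1,-0.32,0.3,0.12,-0.25],[-0.3,-0.12,-0.38,0.35,0.14,-0.29],[-0.34,-0.14,-0.44,0.4,0.16,-0.33],[-0.37,-0.16,-0.5,0.46,0.18,-0.38]]'
python3 - <<'E'
from h import *
st()
go((.47,.06,.27),Rt=Rrod(-5.3,0,4))
E
```

```text
time_s: 45.45
tool_pos: [0.499, -0.0494, 0.2708]
tool_rot: [175.2, 0.1, 29.9]
force: [0.4, -0.9, -4.7]
grip_width: 0.0355
t 45.45 pos [ 0.499  -0.0494  0.2708] rot [1.7522e+02 6.0000e-02 2.9890e+01] F [ 0.4 -0.9 -4.7] w 35.5 q [ 37.   -2.1 -36.1 100.5   3.   78.7  30.2]
shift [ 0.294 -1.09  -0.084] turn [ 0.008  0.047 -0.607] t 45.45
```

```bash
python3 -m pendant '[[0.03,-0.12,0,0,0,-0.07],[0.07,-0.25,0,0,0.01,-0.15],[0.1,-0.37,0,0,0.02,-0.23],[0.14,-0.5,0,0,0.02,-0.31],[0.18,-0.62,0,0,0.03,-0.39],[0.22,-0.75,-0.05,0,0.04,-0.47],[0.26,-0.87,-0.08,0.01,0.05,-0.54],[0.29,-1,-0.08,0.01,0.05,-0.61]]'
python3 - <<'E'
from h import *
st()
a=np.radians(-5.3); d=np.array([np.cos(a),np.sin(a),0]); nest=np.array([.45,.2474,.062])
T=tcp_for(nest,Rrod(-5.3)); print(T)
go((T[0],T[1],.2),Rt=Rrod(-5.3,0,4))
E
```

```text
time_s: 46.45
tool_pos: [0.4747, 0.0511, 0.2698]
tool_rot: [176.1, -0.1, 85.0]
force: [-0.3, 0.3, -3.5]
grip_width: 0.0356
t 46.45 pos [0.4747 0.0511 0.2698] rot [ 1.7606e+02 -1.0000e-01  8.4950e+01] F [-0.3  0.3 -3.5] w 35.6 q [ 30.8  -7.  -37.1 104.2  -3.6  77.5  79.4]
[0.4619487  0.24629155 0.0486    ]
shift [ 1.932 -0.346  0.679] turn [-0.001 -0.001  0.003] t 46.45
```

```bash
python3 -m pendant '[[0.12,-0.02,0.02,0,0,0],[0.25,-0.04,0.05,0,0,0],[0.37,-0.06,0.1,0,0,0],[0.5,-0.09,0.15,0,0,0],[0.62,-0.11,0.2,0,0,0],[0.75,-0.14,0.25,0,0,0],[0.87,-0.16,0.3,0,0,0],[1,-0.18,0.35,0,0,0]]'
python3 -m pendant '[[0.12,-0.02,0.05,0,0,0],[0.25,-0.04,0.1,0,0,0],[0.37,-0.06,0.15,0,0,0],[0.5,-0.09,0.2,0,0,0],[0.62,-0.11,0.25,0,0,0],[0.75,-0.14,0.3,0,0,0],[0.87,-0.16,0.34,0,0,0],[0.93,-0.17,0.34,0,0,0]]'
python3 - <<'E'
from h import *
st()
go((.462,.2463,.2),Rt=Rrod(-5.3,0,4))
f=rodpts(); t=cam("top"); s=cam("side")
L=[([f(.04),f(.22)],(0,0,255))]
overlay(t,L,170,160,290,280,6,"t25.png"); overlay(s,L,190,80,340,200,5,"s25.png")
c=(.5415,.259,84.7)
E
```

```text
time_s: 47.45
tool_pos: [0.4693, 0.1541, 0.234]
tool_rot: [175.9, -0.2, 84.8]
force: [0.1, -0.2, -4.0]
grip_width: 0.0354
time_s: 48.45
tool_pos: [0.4628, 0.2484, 0.1992]
tool_rot: [176.0, -0.3, 84.9]
force: [-0.1, 0.1, -3.7]
grip_width: 0.0358
t 48.45 pos [0.4628 0.2484 0.1992] rot [175.99  -0.26  84.86] F [-0.1  0.1 -3.7] w 35.8 q [ 18.1   4.5 -52.5 104.1   6.3  70.   48.7]
shift [-0.021 -0.006 -0.009] turn [ 0.    -0.003  0.002] t 48.45
```

View pics/t25.png

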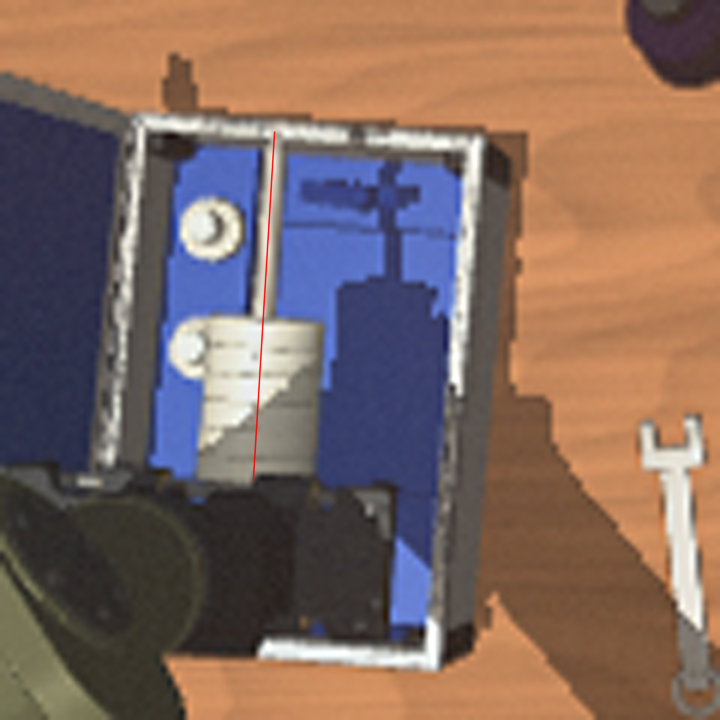

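View pics/s25.png

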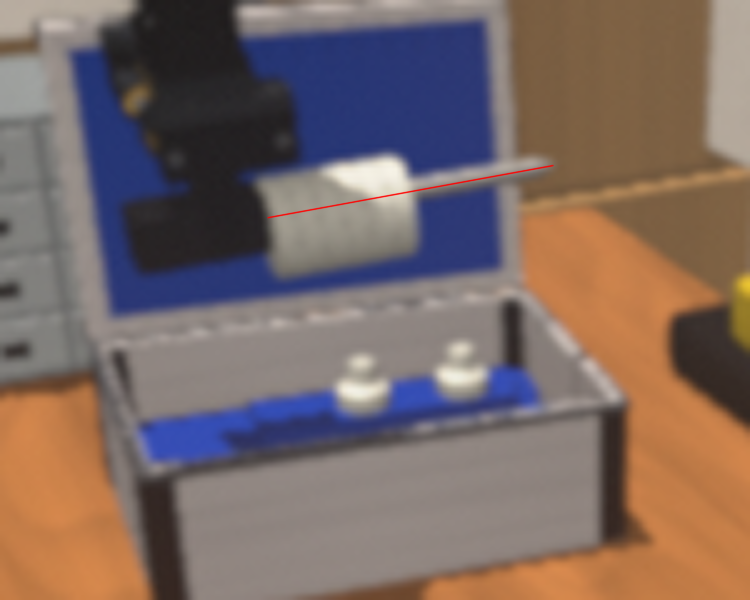

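```bash
python3 - <<'E'
from h import *
go((.4622,.2468,.105),Rt=Rrod(-5.3,0,4))
t=cam("top"); print([atz(t,p[0]/6+170,p[1]/6+160,.07).round(3) for p in [(190,348),(208,228)]])
E
```

```text
shift [-0.021 -0.074  0.944] turn [ 0.001 -0.003  0.002] t 48.55
[array([0.565, 0.32 , 0.07 ]), array([0.634, 0.309, 0.07 ])]
```

```bash
python3 -m pendant '[[-0.01,-0.01,0.1,0,0,0],[-0.02,-0.02,0.2,0,0,0],[-0.02,-0.03,0.35,0,0,0],[-0.02,-0.04,0.5,0,0,0],[-0.02,-0.05,0.65,0,0,0],[-0.02,-0.06,0.8,0,0,0],[-0.02,-0.07,0.9,0,0,0],[-0.02,-0.07,0.94,0,0,0]]'
python3 - <<'E'
from h import *
st()
go((.4622,.2468,.065),Rt=Rrod(-5.3,0,0))
f=rodpts(); t=cam("top"); s=cam("side")
L=[]
overlay(t,L,170,160,290,280,6,"t26.png"); overlay(s,L,190,80,340,200,5,"s26.png")
E
```

```text
time_s: 49.6
tool_pos: [0.4624, 0.2458, 0.1045]
tool_rot: [176.0, -0.2, 84.8]
force: [0.9, -0.3, -4.0]
grip_width: 0.0359
t 49.6 pos [0.4624 0.2458 0.1045] rot [175.99  -0.23  84.82] F [ 0.9 -0.3 -4. ] w 35.9 q [ 15.5  11.  -51.7 110.7  12.8  59.8  43.1]
shift [ 0.008 -0.031  0.394] turn [ 0.045 -0.003  0.001] t 49.6
```

View pics/t26.png

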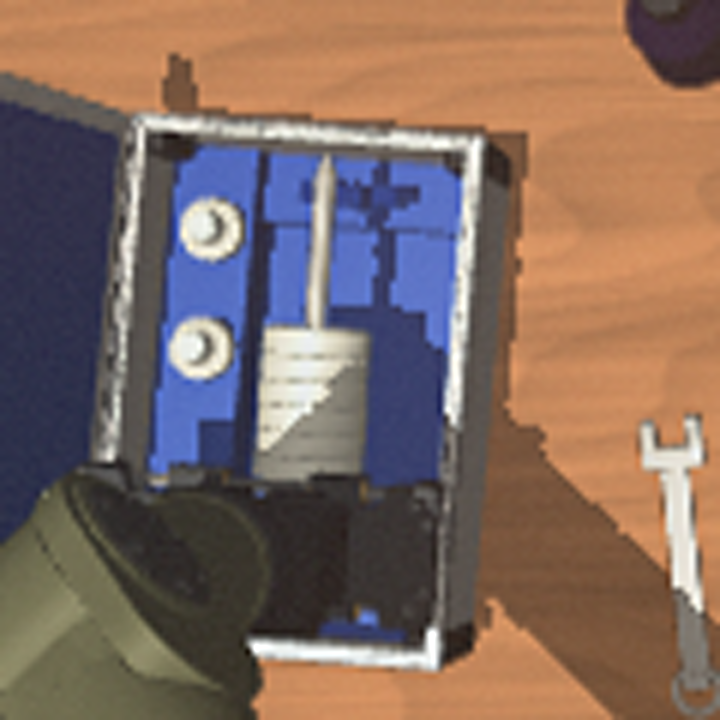

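View pics/s26.png

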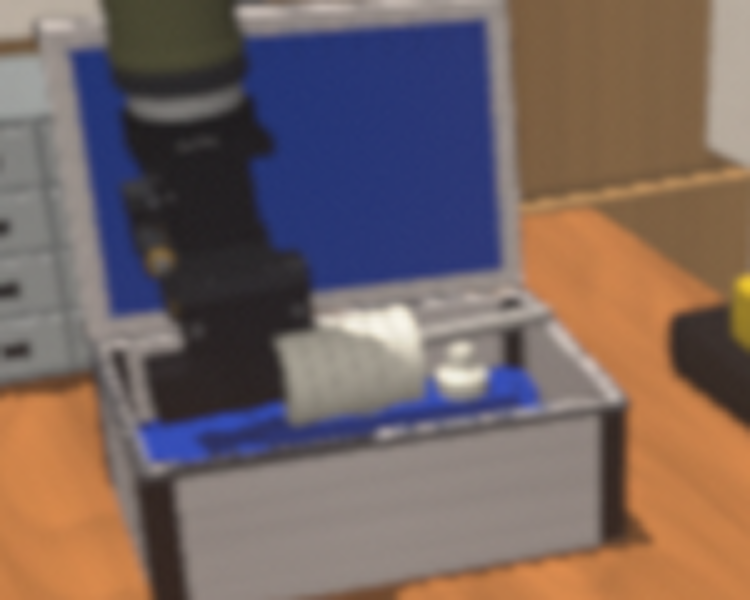

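```bash
python3 -m pendant '[[0,0,0.06,0.01,0,0],[0.01,0,0.12,0.01,0,0],[0.01,-0.01,0.18,0.02,0,0],[0.01,-0.01,0.24,0.03,0,0],[0.01,-0.02,0.3,0.04,0,0],[0.01,-0.03,0.36,0.045,0,0],[0.01,-0.03,0.39,0.045,0,0],[0.01,-0.03,0.39,0.045,0,0]]'
python3 - <<'E'
from h import *
st()
go((.4622,.2468,.0486),Rt=Rrod(-5.3,0,0))
f=rodpts(); t=cam("top"); s=cam("side")
overlay(t,[],170,160,290,280,6,"t27.png")
c=(.542,.259,84.7)
for x in(.22,.205,.04): 
    P=f(x); d=P[:2]-[.542,.259]; a=np.radians(84.7); print(x,np.cos(a)*d[0]+np.sin(a)*d[1],-np.sin(a)*d[0]+np.cos(a)*d[1],P[2])
E
```

```text
time_s: 50.7
tool_pos: [0.4624, 0.2471, 0.066]
tool_rot: [-180.0, -0.2, 84.8]
force: [0.2, 0.8, -3.6]
grip_width: 0.0354
t 50.7 pos [0.4624 0.2471 0.066 ] rot [-179.99   -0.23   84.82] F [ 0.2  0.8 -3.6] w 35.4 q [ 13.7  17.4 -50.2 109.8  15.3  59.6  41.8]
shift [-0.004 -0.002  0.174] turn [-0.    -0.003  0.001] t 50.7
0.22 -0.01881489001972167 -0.1298516733248289 0.07934788853430322
0.205 -0.018847027352830108 -0.11485170799720332 0.07935060180759217
0.04 -0.019200538017022914 0.0501479106066777 0.07938044781377067
```

View pics/t27.png

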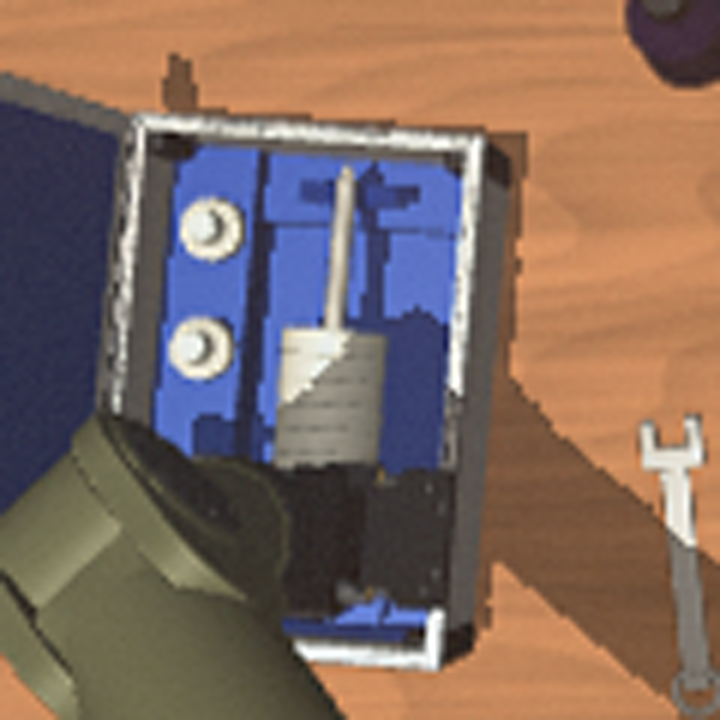

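```bash
python3 -m pendant '[[-0.01,0,0.03,0,0,0],[-0.015,0,0.06,0,0,0],[-0.015,0,0.09,0,0,0],[-0.015,0,0.12,0,0,0],[-0.015,0,0.15,0,0,0],[-0.015,0,0.165,0,0,0],[-0.015,0,0.17,0,0,0],[-0.015,0,0.17,0,0,0]]'
python3 - <<'E'
from h import *
st()
E
```

```text
time_s: 51.8
tool_pos: [0.4627, 0.2459, 0.0494]
tool_rot: [180.0, -0.3, 84.8]
force: [-0.9, 0.0, -3.2]
grip_width: 0.0354
t 51.8 pos [0.4627 0.2459 0.0494] rot [179.96  -0.26  84.82] F [-0.9  0.  -3.2] w 35.4 q [ 13.1  18.7 -49.5 110.7  16.6  57.8  41. ]
```

```bash
python3 -m pendant '[[0,0,0.005,0,0,0],[0,0,0.01,0,0,0],[0,0,0.015,0,0,0],[0,0,0.02,0,0,0],[0,0,0.02,0,0,0],[0,0,0.02,0,0,0],[0,0,0.02,0,0,0],[0,0,0.02,0,0,0]]'
python3 - <<'E'
from h import *
st()
t=cam("top"); overlay(t,[],170,160,290,280,6,"t28.png")
E
```

```text
time_s: 52.8
tool_pos: [0.4627, 0.246, 0.0487]
tool_rot: [179.9, -0.2, 84.8]
force: [-4.8, -1.4, 10.2]
grip_width: 0.0356
t 52.8 pos [0.4627 0.246  0.0487] rot [179.94  -0.19  84.85] F [-4.8 -1.4 10.2] w 35.6 q [ 13.   18.8 -49.5 110.7  16.7  57.8  40.8]
```

View pics/t28.png

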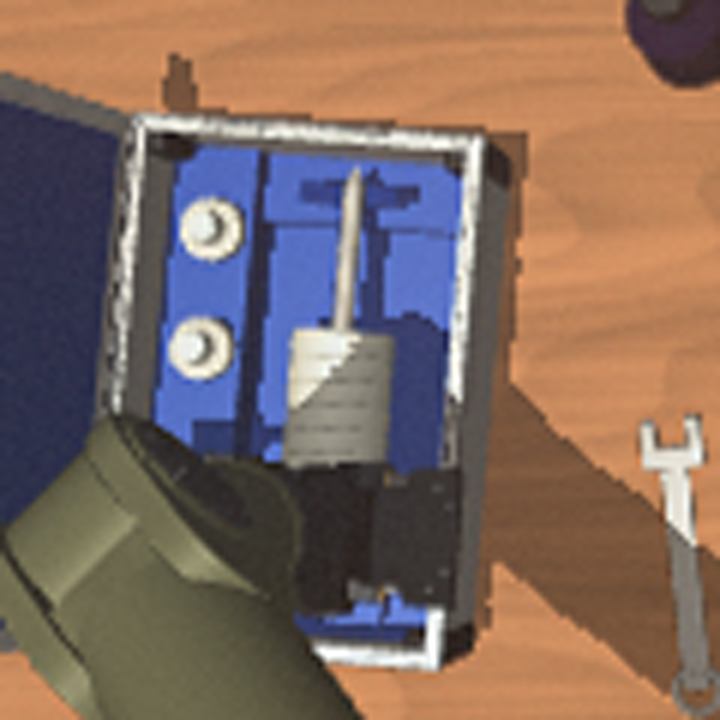

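```bash
python3 -m pendant '[[0,0,0,0,0,0],[0,0,0,0,0,0],[0,0,0,0,0,0],[0,0,0,0,0,0],[0,0,0,0,0,0],[0,0,0,0,0,0],[0,0,0,0,0,0],[0,0,0,0,0,0]]' 56
python3 -m pendant '[[0,0,-0.05,0,0,0],[0,0,-0.15,0,0,0],[0,0,-0.25,0,0,0],[0,0,-0.4,0,0,0],[0,0,-0.55,0,0,0],[0,0,-0.7,0,0,0],[0,0,-0.85,0,0,0],[0,0,-1,0,0,0]]'
python3 -m pendant '[[-0.1,0,-0.12,0,0,0],[-0.2,0,-0.25,0,0,0],[-0.3,0,-0.37,0,0,0],[-0.4,0,-0.5,0,0,0],[-0.55,0,-0.62,0,0,0],[-0.7,0,-0.75,0,0,0],[-0.85,0,-0.87,0,0,0],[-1,0,-1,0,0,0]]'
python3 - <<'E'
from h import *
st()
t=cam("top"); s=cam("side"); overlay(t,[],170,160,290,280,6,"t29.png"); crop(s,190,80,340,200,5,"s29.png")
E
```

```text
time_s: 53.85
tool_pos: [0.4625, 0.2457, 0.0472]
tool_rot: [180.0, -0.2, 84.8]
force: [-0.3, -0.9, -0.8]
grip_width: 0.056
time_s: 54.85
tool_pos: [0.4625, 0.2452, 0.1483]
tool_rot: [180.0, -0.2, 84.8]
force: [0.1, -0.4, -1.4]
grip_width: 0.0561
time_s: 55.85
tool_pos: [0.453, 0.1441, 0.2474]
tool_rot: [180.0, -0.2, 84.8]
force: [0.8, 0.2, 0.1]
grip_width: 0.0557
t 55.85 pos [0.453  0.1441 0.2474] rot [179.99  -0.22  84.78] F [0.8 0.2 0.1] w 55.7 q [ 28.8  -3.  -47.2 103.4  -2.5  78.6  66.9]
```

View pics/t29.png

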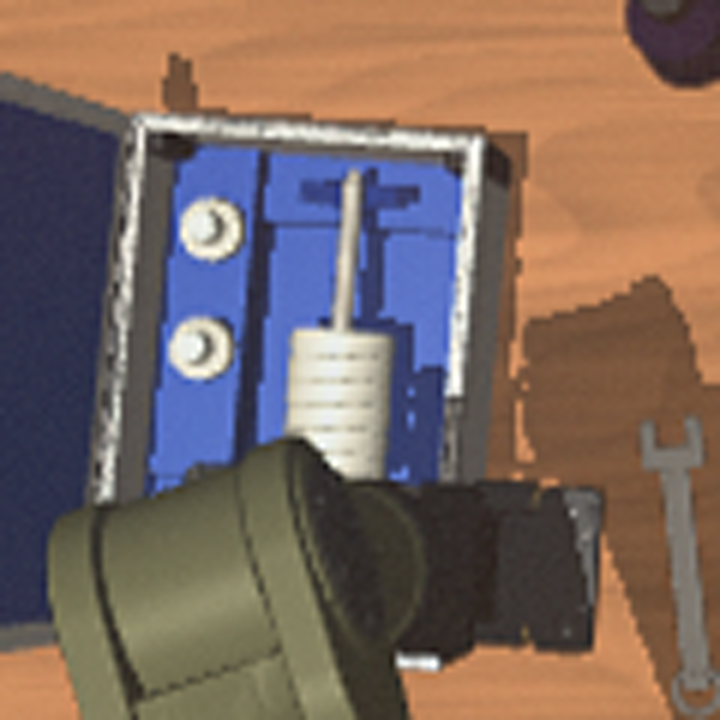

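View pics/s29.png

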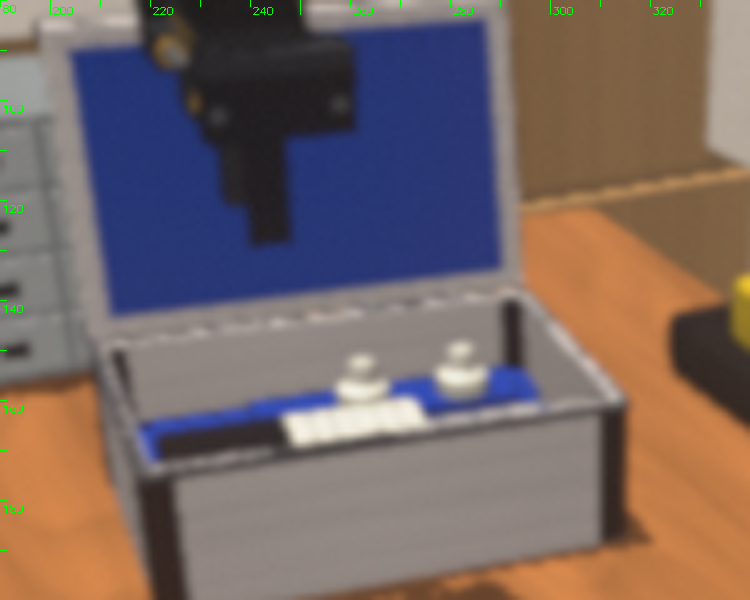

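```bash
python3 -m pendant '[[0,0.05,-0.15,0,0,0],[0.05,0.15,-0.35,0,0,0],[0.12,0.25,-0.55,0,0,0],[0.25,0.4,-0.75,0,0,0],[0.4,0.5,-0.9,0,0,0],[0.55,0.6,-1,0,0,0],[0.7,0.7,-1,0,0,0],[0.85,0.75,-1,0,0,0]]' 24
python3 - <<'E'
from h import *
st()
go((.5568,.4272,.345),yaw=84.4)
E
```

```text
time_s: 56.95
tool_pos: [0.5363, 0.2236, 0.3472]
tool_rot: [-180.0, -0.3, 84.8]
force: [0.0, -0.1, -0.3]
grip_width: 0.0244
t 56.95 pos [0.5363 0.2236 0.3472] rot [-179.97   -0.29   84.82] F [ 0.  -0.1 -0.3] w 24.4 q [ 17.7  13.6 -51.7  79.9  10.4  91.4  51.9]
shift [2.046 0.02  0.033] turn [-0.    -0.003  0.005] t 56.95
```

```bash
python3 -m pendant '[[0.12,0,0,0,0,0],[0.25,0,0,0,0,0],[0.37,0,0,0,0,0],[0.5,0,0,0,0,0],[0.62,0.01,0,0,0,0],[0.75,0.01,0,0,0,0],[0.87,0.01,0,0,0,0],[1,0.01,0,0,0,0]]'
python3 -m pendant '[[0.12,0,0,0,0,0],[0.25,0,0,0,0,0],[0.37,0,0,0,0,0],[0.5,0,0,0,0,0],[0.65,0.01,0,0,0,0],[0.8,0.01,0,0,0,0],[0.95,0.01,0,0,0,0.005],[1,0.01,0,0,0,0.005]]'
python3 - <<'E'
from h import *
st()
go((.5568,.4274,.2544),yaw=84.4)
E
```

```text
time_s: 57.95
tool_pos: [0.5459, 0.3229, 0.3476]
tool_rot: [180.0, -0.2, 84.8]
force: [-0.2, -0.1, -0.1]
grip_width: 0.0245
time_s: 58.95
tool_pos: [0.5552, 0.4233, 0.3477]
tool_rot: [-180.0, -0.3, 84.4]
force: [-0.1, -0.5, 0.6]
grip_width: 0.0239
t 58.95 pos [0.5552 0.4233 0.3477] rot [-179.96   -0.26   84.45] F [-0.1 -0.5  0.6] w 23.9 q [ -9.5  30.6 -50.6  61.1  23.2  97.5  31.9]
shift [0.038 0.012 0.933] turn [-0.    -0.003  0.001] t 58.95
```

```bash
python3 -m pendant '[[0.04,0.01,0.1,0,0,0],[0.04,0.01,0.22,0,0,0],[0.04,0.01,0.35,0,0,0],[0.04,0.01,0.5,0,0,0],[0.04,0.01,0.65,0,0,0],[0.04,0.01,0.8,0,0,0],[0.04,0.01,0.91,0,0,0],[0.04,0.01,0.91,0,0,0]]'
python3 -m pendant '[[0,0,0,0,0,0],[0,0,0,0,0,0],[0,0,0,0,0,0],[0,0,0,0,0,0],[0,0,0,0,0,0],[0,0,0,0,0,0],[0,0,0,0,0,0],[0,0,0,0,0,0]]' 0 10
python3 - <<'E'
from h import *
st()
r=.1858;f0=np.radians(14.33)
f=lambda th:np.array([r*(np.cos(f0)-np.cos(f0+np.radians(th))),-r*(np.sin(f0+np.radians(th))-np.sin(f0))])/.1
for c,(a,b) in enumerate([(97.4,76),(76,50),(50,24),(24,2)]):
    print([f"{x:.2f},{z:.2f}" for x,z in (f(th)-f(a) for th in np.linspace(a,b,9)[1:])])
E
```

```text
time_s: 59.95
tool_pos: [0.557, 0.4255, 0.2558]
tool_rot: [-179.9, -0.2, 84.4]
force: [-1.3, -0.4, 0.2]
grip_width: 0.024
time_s: 60.95
tool_pos: [0.5574, 0.4265, 0.2577]
tool_rot: [179.9, -0.3, 84.4]
force: [0.0, 2.3, 5.8]
grip_width: 0.0092
t 60.95 pos [0.5574 0.4265 0.2577] rot [179.94  -0.32  84.37] F [0.  2.3 5.8] w 9.2 q [ -7.5  31.8 -50.2  70.4  23.7  87.8  30.5]
['-0.08,-0.03', '-0.16,-0.06', '-0.25,-0.08', '-0.33,-0.10', '-0.42,-0.11', '-0.50,-0.12', '-0.59,-0.13', '-0.68,-0.13']
['-0.11,0.00', '-0.21,0.01', '-0.31,0.03', '-0.42,0.05', '-0.52,0.07', '-0.62,0.10', '-0.72,0.14', '-0.82,0.18']
['-0.09,0.05', '-0.18,0.10', '-0.27,0.16', '-0.36,0.22', '-0.44,0.29', '-0.51,0.36', '-0.58,0.44', '-0.65,0.52']
['-0.05,0.07', '-0.10,0.15', '-0.15,0.22', '-0.19,0.30', '-0.23,0.38', '-0.27,0.46', '-0.30,0.54', '-0.33,0.63']
```

```bash
python3 -m pendant '[[-0.08,0,-0.03,0,0,0],[-0.16,0,-0.06,0,0,0],[-0.25,0,-0.08,0,0,0],[-0.33,0,-0.1,0,0,0],[-0.42,0,-0.11,0,0,0],[-0.5,0,-0.12,0,0,0],[-0.59,0,-0.13,0,0,0],[-0.68,0,-0.13,0,0,0]]'
python3 -m pendant '[[-0.11,0,0,0,0,0],[-0.21,0,0.01,0,0,0],[-0.31,0,0.03,0,0,0],[-0.42,0,0.05,0,0,0],[-0.52,0,0.07,0,0,0],[-0.62,0,0.1,0,0,0],[-0.72,0,0.14,0,0,0],[-0.82,0,0.18,0,0,0]]'
python3 - <<'E'
from h import *
st()
E
```

```text
time_s: 61.95
tool_pos: [0.5504, 0.357, 0.2691]
tool_rot: [-180.0, -0.2, 84.3]
force: [0.7, 0.3, 0.5]
grip_width: 0.0098
time_s: 62.95
tool_pos: [0.5423, 0.2761, 0.251]
tool_rot: [-180.0, -0.2, 84.4]
force: [1.0, 0.7, -2.7]
grip_width: 0.0096
t 62.95 pos [0.5423 0.2761 0.251 ] rot [-180.     -0.24   84.36] F [ 1.   0.7 -2.7] w 9.6 q [ 12.3  19.5 -52.5  85.7  15.4  82.2  43.7]
```

```bash
python3 -m pendant '[[-0.09,0,0.05,0,0,0],[-0.18,0,0.1,0,0,0],[-0.27,0,0.16,0,0,0],[-0.36,0,0.22,0,0,0],[-0.44,0,0.29,0,0,0],[-0.51,0,0.36,0,0,0],[-0.58,0,0.44,0,0,0],[-0.65,0,0.52,0,0,0]]'
python3 -m pendant '[[-0.05,0,0.07,0,0,0],[-0.1,0,0.15,0,0,0],[-0.15,0,0.22,0,0,0],[-0.19,0,0.3,0,0,0],[-0.23,0,0.38,0,0,0],[-0.27,0,0.46,0,0,0],[-0.3,0,0.54,0,0,0],[-0.33,0,0.61,0,0,0]]'
python3 - <<'E'
from h import *
st()
E
```

```text
time_s: 63.95
tool_pos: [0.5359, 0.2117, 0.1985]
tool_rot: [-180.0, -0.2, 84.4]
force: [-0.7, 0.4, -0.8]
grip_width: 0.0094
time_s: 64.95
tool_pos: [0.5329, 0.1809, 0.1376]
tool_rot: [180.0, -0.4, 84.4]
force: [-1.0, 3.9, -2.0]
grip_width: 0.0093
t 64.95 pos [0.5329 0.1809 0.1376] rot [179.97  -0.37  84.4 ] F [-1.   3.9 -2. ] w 9.3 q [ 22.2  17.5 -50.6 100.7  14.1  68.4  52.2]
```

```bash
python3 -m pendant '[[0,0,0.03,0,0,0],[-0.01,0,0.06,0,0,0],[-0.01,0,0.09,0,0,0],[-0.01,0,0.1,0,0,0],[-0.01,0,0.1,0,0,0],[-0.01,0,0.1,0,0,0],[-0.01,0,0.1,0,0,0],[-0.01,0,0.1,0,0,0]]'
python3 -m pendant '[[0,0,0,0,0,0],[0,0,0,0,0,0],[0,0,0,0,0,0],[0,0,-0.1,0,0,0],[0,0,-0.25,0,0,0],[0,0,-0.4,0,0,0],[0,0,-0.6,0,0,0],[0,0,-0.8,0,0,0]]' 40
python3 - <<'E'
from h import *
st()
s=cam("side"); t=cam("top"); crop(s,190,80,340,200,5,"s30.png"); crop(t,170,160,290,280,6,"t30.png")
c=(.5415,.259,84.7); print(W(c,[(-.065,.105,.142)]))
E
```

```text
time_s: 65.95
tool_pos: [0.5338, 0.1794, 0.131]
tool_rot: [179.8, -0.2, 84.4]
force: [-5.3, 2.2, 12.6]
grip_width: 0.0097
time_s: 66.95
tool_pos: [0.533, 0.1784, 0.2098]
tool_rot: [179.9, -0.2, 84.4]
force: [0.3, -0.1, 0.5]
grip_width: 0.0403
t 66.95 pos [0.533  0.1784 0.2098] rot [179.93  -0.25  84.36] F [ 0.3 -0.1  0.5] w 40.3 q [ 24.   13.6 -51.7  95.6  10.8  75.9  54.8]
[[0.43094482 0.20397681 0.142     ]]
```

View pics/s30.png

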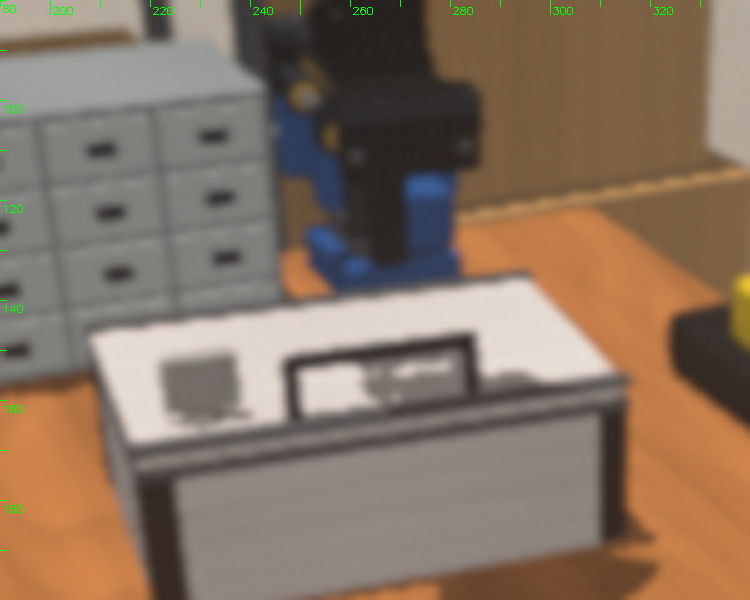

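View pics/t30.png

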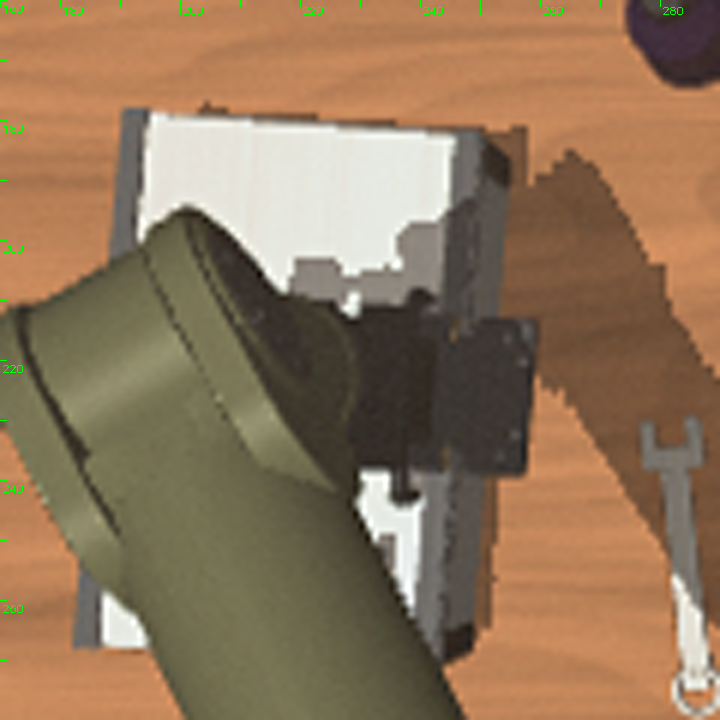

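```bash
python3 - <<'E'
from h import *
t=cam("top"); s=cam("side")
print(atz(t,(318.5)/6-.5+178,(530.5)/6-.5+170,.154), atz(t,(318.5)/6-.5+178,(530.5)/6-.5+170,.142))
# side s30: wing box approx corners (160,360)-(238,350)-(240,405)-(168,410)
S=lambda x,y:((x+.5)/5-.5+190,(y+.5)/5-.5+80)
tr=tri(t,((318.5)/6-.5+178,(530.5)/6-.5+170),s,S(200,352)); print("tri",tr)
c=(.5415,.259,84.7)
L=[(b,(0,0,255)) for b in box((*W(c,[(-.065,.105,0)])[0][:2],84.7),-.006,.006,-.022,.022,.118,.154)]
overlay(s,L,190,120,270,180,9,"s31.png")
go((.431,.204,.2),yaw=84.7)
E
```

```text
[0.42867767 0.20203408 0.154     ] [0.42803305 0.20481443 0.142     ]
tri [0.42952531 0.20117363 0.15675031]
shift [ 0.155 -1.04   0.084] turn [ 0.001 -0.003 -0.004] t 67.15
```

View pics/s31.png

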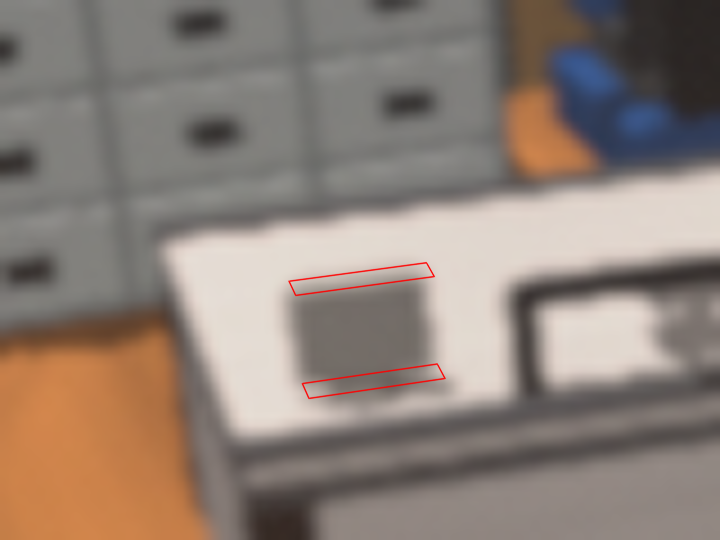

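```bash
python3 -m pendant '[[0.02,-0.12,0,0,0,0],[0.04,-0.25,0,0,0,0],[0.06,-0.38,0,0,0,0],[0.08,-0.52,0,0,0,0],[0.1,-0.66,0,0,0,0],[0.12,-0.8,0,0,0,0],[0.14,-0.92,0,0,0,-0.004],[0.155,-1,0,0,0,-0.004]]'
python3 - <<'E'
from h import *
st(); go((.4305,.2037,.1233),yaw=84.7)
E
```

```text
time_s: 68.15
tool_pos: [0.4341, 0.2038, 0.2081]
tool_rot: [180.0, -0.2, 84.7]
force: [0.0, -0.4, 0.4]
grip_width: 0.0403
t 68.15 pos [0.4341 0.2038 0.2081] rot [179.95  -0.22  84.73] F [ 0.  -0.4  0.4] w 40.3 q [ 27.3  -0.5 -54.4 106.2  -0.6  73.9  57.8]
shift [-0.008 -0.036  0.848] turn [ 0.    -0.002  0.   ] t 68.15
```

```bash
python3 -m pendant '[[0,-0.035,0.12,0,0,0],[-0.005,-0.035,0.27,0,0,0],[-0.005,-0.035,0.42,0,0,0],[-0.005,-0.035,0.57,0,0,0],[-0.005,-0.035,0.72,0,0,0],[-0.005,-0.035,0.82,0,0,0],[-0.005,-0.035,0.84,0,0,0],[-0.005,-0.035,0.84,0,0,0]]'
python3 - <<'E'
from h import *
st(); s=cam("side"); t=cam("top"); crop(s,190,90,290,180,7,"s32.png"); crop(t,180,200,280,280,7,"t32.png")
E
```

```text
time_s: 69.15
tool_pos: [0.4315, 0.204, 0.1242]
tool_rot: [180.0, -0.3, 84.7]
force: [0.1, -0.8, -0.5]
grip_width: 0.04
t 69.15 pos [0.4315 0.204  0.1242] rot [179.97  -0.26  84.72] F [ 0.1 -0.8 -0.5] w 40.0 q [ 25.3   5.4 -55.2 112.6   4.7  64.2  52.9]
```

View pics/s32.png

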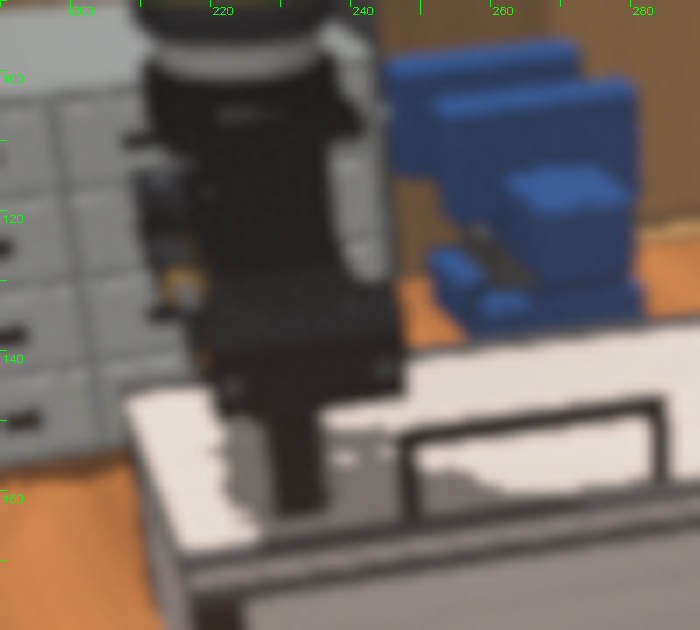

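```bash
python3 -m pendant '[[0,0,0,0,0,0],[0,0,0,0,0,0],[0,0,0,0,0,0],[0,0,0,0,0,0],[0,0,0,0,0,0],[0,0,0,0,0,0],[0,0,0,0,0,0],[0,0,0,0,0,0]]' 0 30
python3 - <<'E'
from h import *
st()
E
```

```text
time_s: 70.25
tool_pos: [0.4314, 0.2045, 0.1242]
tool_rot: [180.0, -0.3, 84.7]
force: [1.1, 4.3, -1.3]
grip_width: 0.0114
t 70.25 pos [0.4314 0.2045 0.1242] rot [179.97  -0.3   84.74] F [ 1.1  4.3 -1.3] w 11.4 q [ 25.3   5.4 -55.3 112.6   4.6  64.2  52.9]
```

```bash
python3 -m pendant '[[0.01,0,0.02,0,0,0],[0.01,0,0.04,0,0,0],[0.01,0,0.06,0,0,0],[0.01,0,0.07,0,0,0],[0.01,0,0.07,0,0,0],[0.01,0,0.07,0,0,0],[0.01,0,0.07,0,0,0],[0.01,0,0.07,0,0,0]]'
python3 - <<'E'
from h import *
st()
E
```

```text
time_s: 71.25
tool_pos: [0.4315, 0.2045, 0.1179]
tool_rot: [180.0, -0.2, 84.7]
force: [-1.8, 1.3, 10.5]
grip_width: 0.0119
t 71.25 pos [0.4315 0.2045 0.1179] rot [ 1.7999e+02 -1.7000e-01  8.4710e+01] F [-1.8  1.3 10.5] w 11.9 q [ 25.    6.1 -55.2 112.9   5.4  63.6  52.2]
```

```bash
python3 -m pendant '[[0,0,0,0,0,0.05],[0,0,0,0,0,0.11],[0,0,0,0,0,0.17],[0,0,0,0,0,0.23],[0,0,0,0,0,0.29],[0,0,0,0,0,0.35],[0,0,0,0,0,0.41],[0,0,0,0,0,0.46]]'
python3 - <<'E'
from h import *
st(); print(env.get_obs()["wrist_torque"])
E
```

```text
time_s: 72.25
tool_pos: [0.4309, 0.2032, 0.1179]
tool_rot: [-179.9, 0.0, 43.1]
force: [-4.4, -2.0, 14.0]
grip_width: 0.0119
t 72.25 pos [0.4309 0.2032 0.1179] rot [-1.7994e+02  4.0000e-02  4.3140e+01] F [-4.4 -2.  14. ] w 11.9 q [ 21.9   5.5 -51.9 113.    4.8  63.7  11.1]
[-0.56561065  1.15643371  0.07708283]
```

Turning well with small forces; continue to the stop.

```bash
python3 -m pendant '[[0,0,0,0,0,0.06],[0,0,0,0,0,0.12],[0,0,0,0,0,0.18],[0,0,0,0,0,0.24],[0,0,0,0,0,0.3],[0,0,0,0,0,0.36],[0,0,0,0,0,0.42],[0,0,0,0,0,0.48]]'
python3 - <<'E'
from h import *
st(); print(env.get_obs()["wrist_torque"])
E
```

```text
time_s: 73.25
tool_pos: [0.4294, 0.2026, 0.1178]
tool_rot: [179.9, 0.3, -0.1]
force: [-8.6, -4.7, 18.3]
grip_width: 0.0116
t 73.25 pos [0.4294 0.2026 0.1178] rot [ 1.7991e+02  2.6000e-01 -8.0000e-02] F [-8.6 -4.7 18.3] w 11.6 q [ 19.1   5.1 -48.9 113.1   4.2  63.9 -31.7]
[-0.89293777  2.12273834  0.08090439]
```

```bash
python3 -m pendant '[[-0.01,0,0,0,0,0.03],[-0.02,0,0,0,0,0.06],[-0.02,0.01,0,0,0,0.08],[-0.02,0.01,0,0,0,0.09],[-0.02,0.01,0,0,0,0.09],[-0.02,0.01,0,0,0,0.09],[-0.02,0.01,0,0,0,0.09],[-0.02,0.01,0,0,0,0.09]]'
python3 - <<'E'
from h import *
st(); print(env.get_obs()["wrist_torque"])
E
```

```text
time_s: 74.25
tool_pos: [0.429, 0.2026, 0.1179]
tool_rot: [-180.0, 0.0, -7.9]
force: [-5.2, -1.2, 13.5]
grip_width: 0.012
t 74.25 pos [0.429  0.2026 0.1179] rot [-1.7997e+02  4.0000e-02 -7.8900e+00] F [-5.2 -1.2 13.5] w 12.0 q [ 18.7   4.7 -48.4 113.4   3.9  63.6 -39.2]
[-0.36547585  0.98702136  0.50975134]
```

```bash
python3 -m pendant '[[0,0,-0.02,0,0,0],[0,0,-0.04,0,0,0],[0,0,-0.06,0,0,0],[0,0,-0.075,0,0,0],[0,0,-0.075,0,0,0],[0,0,-0.075,0,0,-0.01],[0,0,-0.075,0,0,-0.015],[0,0,-0.075,0,0,-0.02]]'
python3 - <<'E'
from h import *
st()
E
python3 -m pendant '[[0,0,0,0,0,0],[0,0,0,0,0,0],[0,0,0,0,0,0],[0,0,0,0,0,0],[0,0,-0.15,0,0,0],[0,0,-0.35,0,0,0],[0,0,-0.55,0,0,0],[0,0,-0.8,0,0,0]]' 36
python3 -m pendant '[[-0.12,0,-0.12,0,0,0],[-0.2,0.1,-0.25,0,0,0],[-0.2,0.22,-0.37,0,0,0],[-0.2,0.35,-0.5,0,0,0],[-0.2,0.5,-0.6,0,0,0],[-0.2,0.65,-0.7,0,0,0],[-0.2,0.8,-0.8,0,0,0],[-0.2,1,-0.8,0,0,0]]'
python3 - <<'E'
from h import *
st(); s=cam("side"); t=cam("top"); crop(s,190,90,290,180,7,"s33.png"); crop(t,170,160,290,280,6,"t33.png")
cv2.imwrite("pics/sf.png",s["frame"][:,:,::-1]); cv2.imwrite("pics/tf.png",t["frame"][:,:,::-1])
E
```

```text
time_s: 75.25
tool_pos: [0.4289, 0.2026, 0.1241]
tool_rot: [-179.9, 0.1, -6.2]
force: [-2.3, -4.5, 2.0]
grip_width: 0.0117
t 75.25 pos [0.4289 0.2026 0.1241] rot [-1.7986e+02  6.0000e-02 -6.2100e+00] F [-2.3 -4.5  2. ] w 11.7 q [ 19.    4.2 -48.5 113.    3.3  64.2 -37. ]
time_s: 76.25
tool_pos: [0.4293, 0.2036, 0.2061]
tool_rot: [-179.7, -0.0, -6.2]
force: [0.3, 0.2, 0.1]
grip_width: 0.0359
time_s: 77.25
tool_pos: [0.3991, 0.1061, 0.2861]
tool_rot: [-179.7, -0.2, -6.1]
force: [-1.1, -0.5, -0.3]
grip_width: 0.0365
t 77.25 pos [0.3991 0.1061 0.2861] rot [-179.72   -0.19   -6.11] F [-1.1 -0.5 -0.3] w 36.5 q [ 25.1 -13.9 -35.9 107.   -8.3  84.1 -15.3]
```

View pics/s33.png

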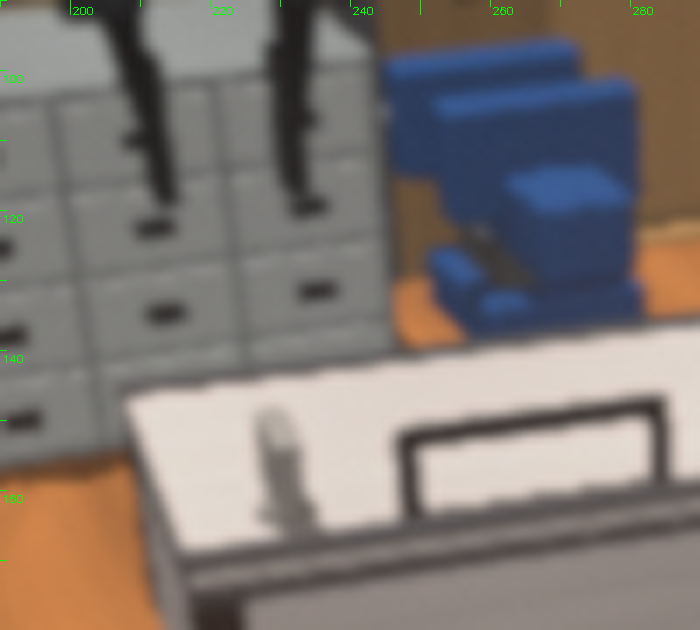

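View pics/t33.png

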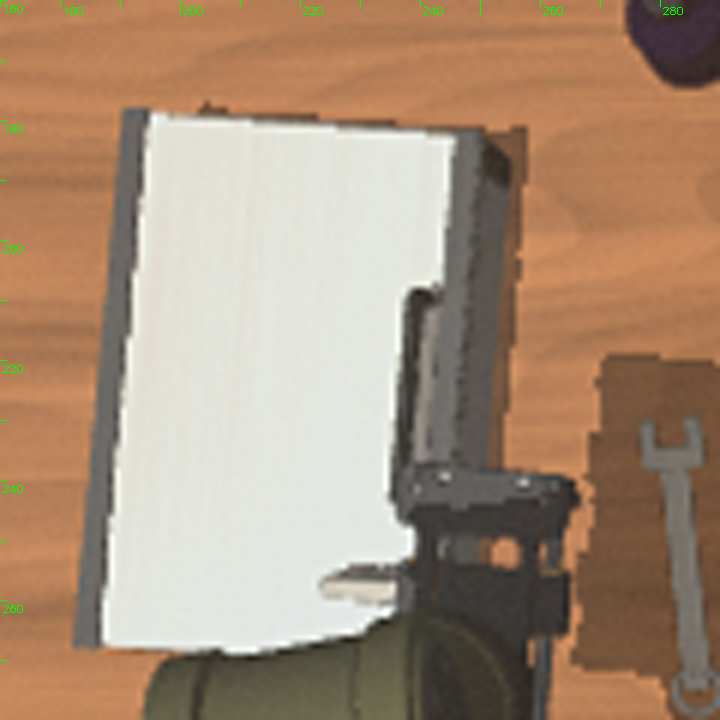

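```bash
python3 - <<'E'
from h import *
s=cam("side"); t=cam("top")
for dz,n in((0,"up"),(-.006,"dn")):
    L=[(b,(0,0,255)) for b in box((.4297,.2032,-5.3),-.006,.006,-.022,.022,.118+dz,.154+dz)]
    L=[(b,(0,0,255)) for b in box((.4297,.2032,84.7-90),-.006,.006,-.022,.022,.118+dz,.154+dz)]
    overlay(s,L,205,130,265,175,10,f"s34{n}.png")
# before image comparison
b=cv2.imread("pics/tf.png"); cv2.imwrite("pics/tf2.png",b)
E
python3 - <<'E'
import cv2,numpy as np
a=cv2.imread("pics/s34up.png"); b=cv2.imread("pics/s34dn.png"); c=np.vstack([a,b])
cv2.imwrite("pics/s34.png",cv2.resize(c,None,fx=.66,fy=.66))
E
```

```text
(no output)
```

View pics/s34.png

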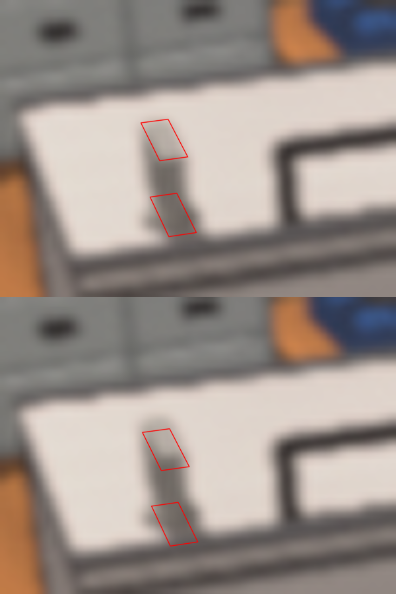

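View pics/tf.png

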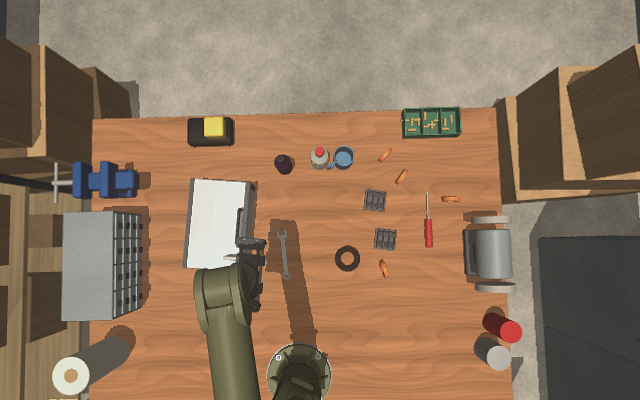

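View pics/sf.png

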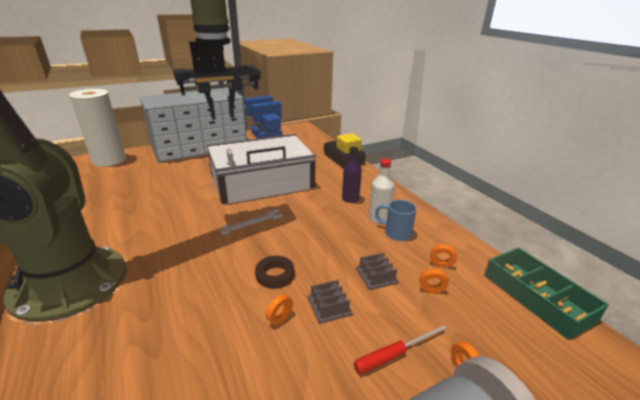

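```bash
python3 - <<'E'
from h import *
st(); env.sign_off()
E
```

```text
t 77.45 pos [0.3987 0.1065 0.2848] rot [-1.7973e+02 -7.0000e-02 -6.1900e+00] F [ 0.5 -0.4 -0.2] w 36.0 q [ 25.1 -13.8 -36.  107.1  -8.3  84.1 -15.5]
the job is handed in; nothing more can be done
```

The job is done and handed in at 77 s, within the 184 s limit; the hand-in reports no verdict.

**What I did, in the order asked:**
1. I opened the lid until it rested on its stop.
2. I ran the rod through the three rings in the near stand, then the three in the far stand.
3. I tipped the rod up about 47° so all six rings slid against the handle as one stack. The fingers stayed about 18 mm from the rings by the geometry.
4. I laid the rod in the case and let go. The handle reached the seat at its nominal height.
5. I guided the lid shut, pressed the stud 6 mm, turned it a quarter turn clockwise to its stop and let it spring up.

**Last checks:**
- **Before the lid closed:** the pictures show the rod tip in the V rest and six rings hanging in the well.
- **After locking:** the lid looks shut as it was at the start. The wing stands across the hinge, and its height fits the sprung-up position, not the pressed one.
- **Stud turn:** my tool stood about 1° past the nominal quarter turn when it let go.
- **Other things on the bench:** in the last pictures the bystanders, the orange rings and the empty stands look unmoved, and the gripper is clear of the case.
- **Forces:** the highest I read was about 22 N at the wrist, while turning the stud.

**What disagreed:**
- The two cameras differed from each other and from the arm by 1–2 mm, and up to about 9 mm along the ring axis, where it did not matter.
- The stud's true centre was 1–2 mm off my estimate, which gave up to about 10 N of side force while turning.

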